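Line up the carved horses by size on the display board

ROBOT

A 7-joint arm with a two-finger parallel gripper is mounted at the origin on the work surface. World frame = base frame: x ahead of the robot, y to its left, z up, the work surface at z = 0. Lengths are in m, angles in degrees, forces in N, time in s.
With the tool pointing down it reaches from about 0.425 to 0.875 m from the base axis. Payload 4.7 kg.
Tool frame: the origin (TCP) lies midway between the tips of the shut fingers; the grasp point (between the pads) lies 19 mm behind it; z points along the fingers, x is the direction in which the jaws open and shut, and the axes are right-handed (so a half turn about z gives the same grasp; the last joint's range is limited). The gripper opens to 87 mm and grips with 3 to 60 N. Pads are 19 mm wide; open, the fingers measure 117 mm over their backs; the gripper's body (75 mm by 190 mm) begins 51 mm behind the grasp point.
Start: joints at [-66.228, 18.392, -4.016, 83.108, 1.295, 78.541, -3.26], TCP at [0.254, 0.598, 0.223] pointing down, gripper open.
Joint ranges: [-163.93, 163.93], [-17.29, 119.83], [-79.2, 71.16], [3.27, 140.29], [-89.18, 269.18], [5.43, 117.66], [-154.24, 154.24]. Speed limits (degrees/s): [147.25, 147.25, 180, 180, 180, 180, 180].

INTERFACE

Orientations are given as [roll, pitch, yaw] about the fixed x, y, z axes, in that order (R = Rz(yaw) Ry(pitch) Rx(roll)).
In Python, from cell import env gives the robot as it stands.
- The arm moves only by the tool carry_out, never from a script. Its argument "plan" is a list of rows, each an object with "grip": the closure, from 0 (fully open) to 1 (shut); "dp": the shift along the tool's x, y, z in m, a list of three; "rotation": the turn, a rotation vector about the tool's x, y, z in degrees, a list of three. In form: [{"grip": grip, "dp": [dx, dy, dz], "rotation": [wx, wy, wz]}, ...]. A call has 1 to 8 rows; each row shifts and turns the pose as measured when the row begins, along the tool's axes as they then stand; what a row does not reach is not made up. A row lasts 1/12 s, in which the tool goes at most 41.7 mm and 7.16 degrees, less where a joint would pass 70% of its speed; a pose out of reach is approached as far as the arm can. A call is refused whole if a number of a shift passes 0.0417 or a number of a turn 7.16, either way. A call with a gripper value outside its range is refused whole. The fingers move at their own pace and stop on an object; "force" is the grip in N (left out, the last holds). Time passes only in rows, so rows that do not move let the fingers close. It gives the time, the measured TCP pose, the force and the opening at its end, in the units of the state.
- env.get_obs(): the state, without advancing time (a new reading comes with each control period).
- env.read_camera(name): name is "side" or "top" or "wrist"; returns the picture (420x560x3 uint8, red, green, blue); there is no depth.
- env.camera_params(name): a dict with "fx", "fy", "cx", "cy" (pixels), "R" (3x3) and "t" (3): a world point X has camera coordinates R X + t. Camera axes: x right, y down, z forward; pixel columns grow to the right and rows downward; lengths in m; the calibration is good to about 2 mm. A picture is of the moment at which its call begins: read the wrist's pose just before it. camera_params takes no time and is no camera call; for the wrist camera it gives the pose at the moment of the call.
- env.sign_off(): hands the job in, once; it reports no verdict.
The state is a dict: "time_s": time; "qpos": joint angles; "joint_velocities": joint speeds; "effort": joint torques, N m; "tool_pos": TCP position; "tool_rot": TCP orientation; "force": force on the tool from outside, world axes, zero at the start; "wrist_torque": the same for the moment, N m; "grip_width": finger opening in m.
Only numpy, scipy, OpenCV 4.12 (cv2) and the standard library are available. Lean on these libraries where they do the work, as an engineer would, in place of code of your own. Each camera call takes 0.05 s, during which the arm holds its last target. There are 200 camera calls.

TASK

Line up the four carved wooden horses on the marks of the display board in order of size, the largest on the mark next to the tall turned post and the smallest at the other end. Stand each one upright and centred on its own mark, with its body pointing straight along the board (it may face either way), and let go of them all.

Things in the scene. Friction and masses are not known exactly. Their poses are not given: they have to be found in the camera images.
- horse_a: The smallest of four alike loose horses of pale wood, 64 mm high, 59 mm long, about 25 g. Trunk: flat flanks 19 mm apart, 23 to 41 mm above the soles, from 28 mm behind to 15 mm before the origin; stiff legs, head high at the nose end. Origin: between the soles, mid-length (grip across the flanks above it); x to the nose, y across, z up.
- horse_b: The second smallest of four alike loose horses of pale wood, 78 mm high, 72 mm long, about 40 g. Trunk: flat flanks 23 mm apart, 28 to 50 mm above the soles, from 34 mm behind to 18 mm before the origin; stiff legs, head high at the nose end. Origin: between the soles, mid-length (grip across the flanks above it); x to the nose, y across, z up.
- horse_c: The second largest of four alike loose horses of pale wood, 94 mm high, 86 mm long, about 65 g. Trunk: flat flanks 28 mm apart, 34 to 60 mm above the soles, from 40 mm behind to 22 mm before the origin; stiff legs, head high at the nose end. Origin: between the soles, mid-length (grip across the flanks above it); x to the nose, y across, z up.
- horse_d: The largest of four alike loose horses of pale wood, 112 mm high, 103 mm long, about 100 g. Trunk: flat flanks 34 mm apart, 40 to 72 mm above the soles, from 48 mm behind to 26 mm before the origin; stiff legs, head high at the nose end. Origin: between the soles, mid-length (grip across the flanks above it); x to the nose, y across, z up.
- mark_a: One of four identical round marks, 48 mm across (dark ring, brown centre), flat on the upper face of the display board, in a straight row 118 mm apart along the middle of the board; the letters say nothing of their order. Origin: centre of the mark, on the board's upper face (18 mm above the table); y runs along the board, z up.
- mark_b: One of four identical round marks, 48 mm across (dark ring, brown centre), flat on the upper face of the display board, in a straight row 118 mm apart along the middle of the board; the letters say nothing of their order. Origin: centre of the mark, on the board's upper face (18 mm above the table); y runs along the board, z up.
- mark_c: One of four identical round marks, 48 mm across (dark ring, brown centre), flat on the upper face of the display board, in a straight row 118 mm apart along the middle of the board; the letters say nothing of their order. Origin: centre of the mark, on the board's upper face (18 mm above the table); y runs along the board, z up.
- mark_d: One of four identical round marks, 48 mm across (dark ring, brown centre), flat on the upper face of the display board, in a straight row 118 mm apart along the middle of the board; the letters say nothing of their order. Origin: centre of the mark, on the board's upper face (18 mm above the table); y runs along the board, z up.
- post: The small round turned post of dark wood, 60 mm high and 26 mm thick, fixed upright on one end of the display board, in line with the marks, 85 mm from the nearest mark; at the board's other end is only a low flat bar 12 mm high instead. It may be at either end. Origin: centre of its foot, on the board's upper face.
- board: The fixed display board, white, 560 mm long, 90 mm wide, 18 mm thick, lying on the bench. Origin: centre of its underside; y along its length, x across, z up.
Mind the look-alikes: they are no part of the job. What is shaped like the horse_c but black, pink or red is not meant.

How it is judged:
By the outcome, as a careful person would: the job done as asked, in the order asked, and still so for the second after the job is handed in, with the robot touching nothing.
It also fails if it takes over 120 s, if anything falls off the work surface, if the arm or the gripper's body presses on something with over 40 N, if the wrist force passes 120 N, or if a joint passes its speed limit or range.

## Working session

There is one attempt and no reset: what is moved stays moved. The work goes in short steps, Python scripts to look and compute and a tool call to move; the robot and the scene stay as the last step left them, time stands still between calls to the robot, and variables do not carry over. Pictures are saved under pics/ and viewed, about 12 in all and at most 16, crops included, and the job is handed in when it is done.

Besides the shell and the picture viewer there is one more tool, called after "Emit:" as a command line: name --argument value ..., lists and objects as JSON in quotes. carry_out: Moves the arm, as the interface text tells. Its arguments: {"type":"object","properties":{"plan":{"type":"array","items":{"type":"object","properties":{"grip":{"type":"number"},"dp":{"type":"array","items":{"type":"number"}},"rotation":{"type":"array","items":{"type":"number"}}}}},"force":{"type":"number"}},"required":["plan"]}

```bash
mkdir -p pics; python3 - <<'E'
from cell import env
import cv2,numpy as np
o=env.get_obs();print(o['time_s'],o['tool_pos'],o['tool_rot'],o['grip_width'])
for n in['top','side']:
    im=env.read_camera(n);cv2.imwrite(f'pics/{n}0.png',im[:,:,::-1])
    p=env.camera_params(n);print(n,p)
E
```

```text
0.0 [0.25340388 0.59795553 0.22145441] [1.79995056e+02 1.11677788e-01 6.70395816e+01] 0.08689833496765685
top {'fx': 535.7732559719876, 'fy': 535.7732559719876, 'cx': 285.4394680685855, 'cy': 210.14116240693335, 'R': array([[ 0.01058459, -0.99987782,  0.01150242],
       [-0.98593878, -0.01235414, -0.16664961],
       [ 0.16677135, -0.00957677, -0.98594909]]), 't': array([-0.01064369,  0.51780145,  1.31949705])}
side {'fx': 394.90193596687317, 'fy': 394.90193596687317, 'cx': 286.03350789537893, 'cy': 207.0769238277164, 'R': array([[ 0.78239792, -0.6226149 ,  0.01428889],
       [-0.4064042 , -0.52781698, -0.74581825],
       [ 0.47189948,  0.57771959, -0.66599622]]), 't': array([-0.39590832,  0.24448477,  0.99759859])}
```

View pics/top0.png

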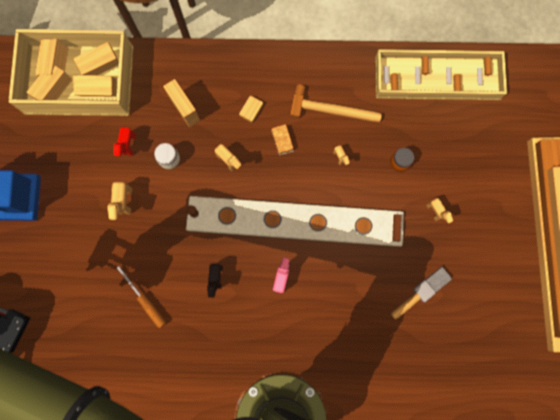

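View pics/side0.png

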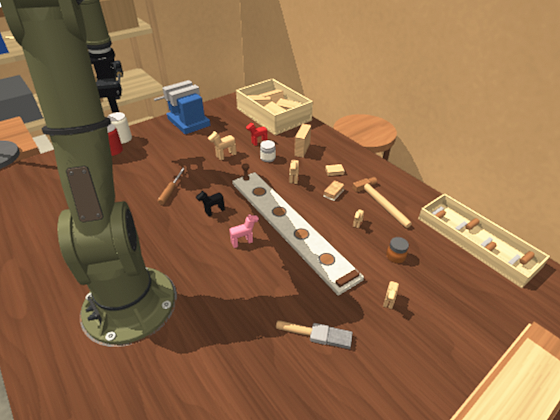

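Top view: board runs (190,213) to (402,230), with the post at its left end (192,211) and marks at (227,215), (272,219), (318,222), (363,226). Pale horse candidates are (119,198), (229,156), (342,155) and (441,209). The black (214,279), pink (282,276) and red (123,142) ones are look-alikes, and the pale blocks aren't horses. I'll enlarge the four to confirm.

```bash
cat > h.py <<'E'
import numpy as np,cv2
from cell import env
def ray(p,uv,z):
    R,t=np.array(p['R']),np.array(p['t']);c=-R.T@t
    d=R.T@np.array([(uv[0]-p['cx'])/p['fx'],(uv[1]-p['cy'])/p['fy'],1]);return c+d*(z-c[2])/d[2]
def proj(p,X):
    x=np.array(p['R'])@np.array(X)+p['t'];return np.array([p['fx']*x[0]/x[2]+p['cx'],p['fy']*x[1]/x[2]+p['cy']])
E
python3 - <<'E'
from h import *
im=cv2.imread('pics/top0.png');p=env.camera_params('top')
tiles=[]
for u,v in[(119,198),(229,156),(342,155),(441,209)]:
    tiles.append(cv2.resize(im[v-25:v+25,u-30:u+30],None,fx=6.6,fy=6,interpolation=cv2.INTER_CUBIC))
cv2.imwrite('pics/m1.png',np.vstack([np.hstack(tiles[:2]),np.hstack(tiles[2:])]))
hsv=cv2.cvtColor(im,cv2.COLOR_BGR2HSV)
# marks: brown blobs inside the white board
bd=cv2.fillPoly(np.zeros(im.shape[:2],np.uint8),[np.array([[206,205],[385,213],[385,240],[206,226]])],255)
m=((hsv[...,1]>80)&(hsv[...,2]<190)&(bd>0)).astype(np.uint8)
n,l,s,c=cv2.connectedComponentsWithStats(m)
for i in range(1,n):
    if s[i,4]>60: print('mark',c[i],s[i],ray(p,c[i],.018))
m=((hsv[...,0]>12)&(hsv[...,0]<30)&(hsv[...,1]>60)&(hsv[...,2]>150)).astype(np.uint8)
n,l,s,c=cv2.connectedComponentsWithStats(m)
for i in range(1,n):
    if 60<s[i,4]<2000: print('pale',c[i].round(1),s[i],ray(p,c[i],.05).round(3))
print(hsv[196,119],hsv[155,229])
E
```

```text
mark [226.55288462 215.375     ] [219 208  16  16 208] [0.50657897 0.14714856 0.018     ]
mark [272.2238806  218.59701493] [265 211  16  16 201] [0.49961296 0.02901293 0.018     ]
mark [317.63402062 222.08247423] [310 215  16  15 194] [ 0.49195097 -0.08844323  0.018     ]
mark [363.21649485 225.43814433] [356 218  16  16 194] [ 0.48463469 -0.20632414  0.018     ]
pale [156.   11.3] [125   0  52  32 555] [1.056 0.35  0.05 ]
pale [190.2   7.4] [178   0  29  18 245] [1.069 0.258 0.05 ]
pale [206.3  23.2] [187   8  45  30 722] [1.023 0.213 0.05 ]
pale [175.2  34.4] [167  29  15   9  79] [0.99  0.295 0.05 ]
pale [178.6  97.8] [163  79  32  39 592] [0.812 0.278 0.05 ]
pale [330.5 108. ] [ 291   85   91   37 1038] [ 0.79 -0.12  0.05]
pale [250.3 108.2] [239  95  24  27 374] [0.786 0.09  0.05 ]
pale [281.7 138.4] [271 124  22  30 433] [0.705 0.007 0.05 ]
pale [226.7 156.5] [214 144  27  25 342] [0.655 0.148 0.05 ]
pale [341.2 154.9] [334 145  16  20 179] [ 0.663 -0.147  0.05 ]
pale [115.5 198.8] [107 182  18  39 449] [0.54  0.426 0.05 ]
pale [440.5 210.7] [427 198  27  26 298] [ 0.52  -0.398  0.05 ]
pale [317.8 220.5] [311 216  14  10  97] [ 0.491 -0.087  0.05 ]
pale [408. 305.] [394 293  27  25 191] [ 0.283 -0.309  0.05 ]
pale [149.9 311.5] [137 296  26  32 240] [0.261 0.324 0.05 ]
[ 20 152 245] [ 22 145 246]
```

View pics/m1.png

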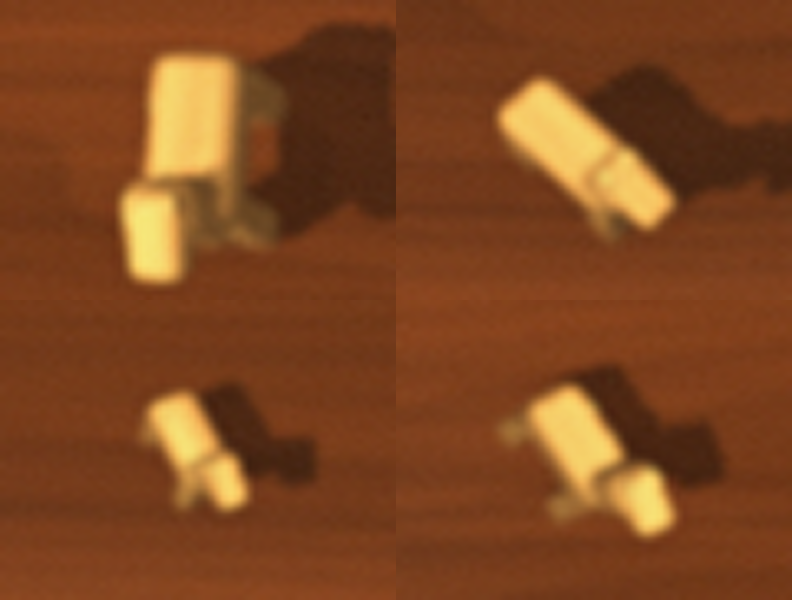

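Top-left of the crop is the biggest (d), top-right is c, bottom-left is the smallest (a) and bottom-right is b. All four are standing, with pale-wood bodies and heads towards the image bottom. Next I work out the poses and the first hover, over horse_a.

```bash
cat >> h.py <<'E'
from scipy.spatial.transform import Rotation as Ro
def rows(pos,yaw,n=None):
    "rows (tool axes) from the measured pose to a downward pose; yaw is the jaw axis, mod 180"
    o=env.get_obs();p=np.array(o['tool_pos']);R=Ro.from_euler('xyz',o['tool_rot'],degrees=True)
    y0=o['tool_rot'][2];yaw=y0+(yaw-y0+90)%180-90
    T=Ro.from_euler('xyz',[180,0,yaw],degrees=True);w=(R.inv()*T).as_rotvec(degrees=True)
    d=np.array(pos)-p;n=n or int(np.ceil(max(np.linalg.norm(d)/.038,np.linalg.norm(w)/6.8)));n=max(n,1)
    print('t',o['time_s'],'at',p.round(4),np.round(o['tool_rot'],2),'w',o['grip_width'],'F',np.round(o['force'],1),'n',n,'rot/row',(w/n).round(2))
    for i in range(n):
        Ri=R*Ro.from_rotvec(w*i/n,degrees=True);print('  ',Ri.inv().apply(d/n).round(4).tolist())
E
python3 - <<'E'
from h import *
p=env.camera_params('top')
D={'d':((119,198),.072,48,(196,57),(155,60),(148,180),(240,60),(232,180)),
'c':((229,156),.060,40,(123,95),(149,78),(230,148),(102,120),(190,200)),
'a':((342,155),.041,28,(168,97),(147,107),(185,170),(193,92),(218,155)),
'b':((441,209),.050,34,(158,98),(134,115),(199,200),(186,87),(230,165))}
for k,(c,z,L,*q) in D.items():
    P=[ray(p,(c[0]-30+(x+.5)/6.6-.5,c[1]-25+(y+.5)/6-.5),z) for x,y in q]
    a1=P[2]-P[1];a2=P[4]-P[3];A=[np.degrees(np.arctan2(a[1],a[0])) for a in(a1,a2)]
    y=np.radians(np.mean([x%360 for x in A]));o=P[0]+L/1000*np.array([np.cos(y),np.sin(y),0])
    print(k,o.round(4),'hdg',np.round(A,1),'len',np.round(np.linalg.norm(a1),3))
    if k=='a': rows([o[0],o[1],.2],np.degrees(y)+90)
E
```

```text
d [0.5311 0.4145 0.072 ] hdg [-179.3 -179.9] len 0.051
c [0.6506 0.1432 0.06  ] hdg [-133.3 -134.6] len 0.044
a [ 0.6644 -0.1484  0.041 ] hdg [-152.1 -161. ] len 0.032
t 0.1 at [0.2534 0.598  0.2216] [1.800e+02 1.000e-01 6.704e+01] w 0.08686725123714949 F [ 0.2 -0.3 -0.3] n 23 rot/row [-0.    0.   -2.02]
   [-0.0229, 0.0291, 0.001]
   [-0.0239, 0.0283, 0.001]
   [-0.0249, 0.0274, 0.001]
   [-0.0259, 0.0265, 0.001]
   [-0.0268, 0.0256, 0.001]
   [-0.0277, 0.0246, 0.001]
   [-0.0285, 0.0237, 0.001]
   [-0.0293, 0.0226, 0.001]
   [-0.0301, 0.0216, 0.001]
   [-0.0308, 0.0205, 0.001]
   [-0.0315, 0.0194, 0.001]
   [-0.0322, 0.0183, 0.001]
   [-0.0328, 0.0172, 0.001]
   [-0.0334, 0.016, 0.001]
   [-0.034, 0.0148, 0.001]
   [-0.0345, 0.0136, 0.001]
   [-0.0349, 0.0124, 0.001]
   [-0.0353, 0.0111, 0.001]
   [-0.0357, 0.0099, 0.001]
   [-0.036, 0.0086, 0.0009]
   [-0.0363, 0.0074, 0.0009]
   [-0.0365, 0.0061, 0.0009]
   [-0.0367, 0.0048, 0.0009]
b [ 0.5183 -0.4008  0.05  ] hdg [-146.7 -154.8] len 0.043
```

Emit:
carry_out --plan '[{"grip": 0, "dp": [-0.023, 0.029, 0.001], "rotation": [0, 0, -2]}, {"grip": 0, "dp": [-0.024, 0.028, 0.001], "rotation": [0, 0, -2]}, {"grip": 0, "dp": [-0.025, 0.027, 0.001], "rotation": [0, 0, -2]}, {"grip": 0, "dp": [-0.026, 0.0265, 0.001], "rotation": [0, 0, -2]}, {"grip": 0, "dp": [-0.027, 0.0256, 0.001], "rotation": [0, 0, -2]}, {"grip": 0, "dp": [-0.028, 0.0246, 0.001], "rotation": [0, 0, -2]}, {"grip": 0, "dp": [-0.0285, 0.0237, 0.001], "rotation": [0, 0, -2]}, {"grip": 0, "dp": [-0.0293, 0.0226, 0.001], "rotation": [0, 0, -2]}]'

```text
time_s: 0.77
tool_pos: [0.3925, 0.336, 0.2065]
tool_rot: [-179.4, 0.3, 84.9]
force: [1.3, 0.5, -0.6]
grip_width: 0.0871
```

Emit:
carry_out --plan '[{"grip": 0, "dp": [-0.03, 0.0216, 0.001], "rotation": [0, 0, -2]}, {"grip": 0, "dp": [-0.031, 0.0205, 0.001], "rotation": [0, 0, -2]}, {"grip": 0, "dp": [-0.0315, 0.0194, 0.001], "rotation": [0, 0, -2]}, {"grip": 0, "dp": [-0.032, 0.0183, 0.001], "rotation": [0, 0, -2]}, {"grip": 0, "dp": [-0.033, 0.0172, 0.001], "rotation": [0, 0, -2]}, {"grip": 0, "dp": [-0.0334, 0.016, 0.001], "rotation": [0, 0, -2]}, {"grip": 0, "dp": [-0.034, 0.0148, 0.001], "rotation": [0, 0, -2]}, {"grip": 0, "dp": [-0.0345, 0.0136, 0.001], "rotation": [0, 0, -2]}]'

```text
time_s: 1.43
tool_pos: [0.5474, 0.0664, 0.1956]
tool_rot: [-179.3, 0.0, 101.8]
force: [0.8, 0.6, 0.1]
grip_width: 0.0871
```

Emit:
carry_out --plan '[{"grip": 0, "dp": [-0.035, 0.0124, 0.001], "rotation": [0, 0, -2]}, {"grip": 0, "dp": [-0.035, 0.011, 0.001], "rotation": [0, 0, -2]}, {"grip": 0, "dp": [-0.0357, 0.01, 0.001], "rotation": [0, 0, -2]}, {"grip": 0, "dp": [-0.036, 0.0086, 0.001], "rotation": [0, 0, -2]}, {"grip": 0, "dp": [-0.036, 0.0074, 0.001], "rotation": [0, 0, -2]}, {"grip": 0, "dp": [-0.0365, 0.006, 0.001], "rotation": [0, 0, -2]}, {"grip": 0, "dp": [-0.0367, 0.005, 0.001], "rotation": [0, 0, -2]}]'

```text
time_s: 2.02
tool_pos: [0.6861, -0.1647, 0.184]
tool_rot: [-179.1, -0.3, 116.7]
force: [0.7, 1.1, 0.6]
grip_width: 0.0874
```

```bash
python3 - <<'E'
from h import *
rows([.6644,-.1484,.2],113.4)
p=env.camera_params('wrist');im=env.read_camera('wrist');cv2.imwrite('pics/w1.png',im[:,:,::-1]);print(p, proj(p,[.6644,-.1484,.041]))
E
```

```text
t 2.0167 at [ 0.6861 -0.1647  0.184 ] [-179.08   -0.31  116.66] w 0.08739361396817659 F [0.7 1.1 0.6] n 1 rot/row [-0.92 -0.29  3.26]
   [0.0244, -0.0123, -0.0157]
{'fx': 336.30637246287466, 'fy': 336.30637246287466, 'cx': 280.9971045707597, 'cy': 211.81408371657398, 'R': array([[-0.44974566,  0.89314493,  0.0045797 ],
       [ 0.87003081,  0.43693571,  0.22832778],
       [ 0.20192877,  0.10667391, -0.97357355]]), 't': array([ 0.45546077, -0.54225949,  0.23184394])} [307.33159728 190.47009536]
```

View pics/w1.png

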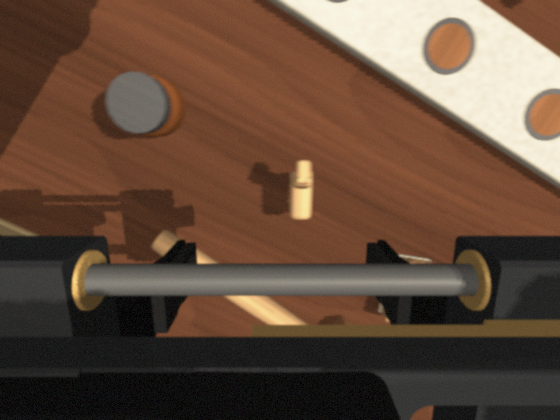

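Wrist view: horse_a at (302,190), head up in the picture, nearly parallel to the image columns; two board marks at (448,46) and (551,114). I'll fit the trunk edges.

```bash
cat >> h.py <<'E'
def horse(im,p,z,L,win):
    "pale blob in win (u0,v0,u1,v1): flank lines of the trunk (lower rows), tail end -> origin and heading on plane z"
    u0,v0,u1,v1=win;hsv=cv2.cvtColor(im,cv2.COLOR_RGB2HSV)[v0:v1,u0:u1]
    m=((hsv[...,0]>14)&(hsv[...,0]<32)&(hsv[...,1]>40)&(hsv[...,2]>140)).astype(np.uint8)
    n,l,s,c=cv2.connectedComponentsWithStats(m);i=1+s[1:,4].argmax();m=l==i;x,y,w,h,A=s[i]
    print('blob',x+u0,y+v0,w,h,A)
    for r in range(y,y+h,max(1,h//14)):
        q=np.flatnonzero(m[r]);print(r+v0,q.min()+u0,q.max()+u0,end=' | ')
    print()
def fit(p,z,L,lft,rgt,tail,head_sign=1):
    A=[ray(p,q,z) for q in lft+rgt]
    a1=A[1]-A[0];a2=A[3]-A[2];g=[np.degrees(np.arctan2(a[1],a[0])) for a in(a1,a2)]
    t=ray(p,tail,z);f=np.radians(np.mean(np.array(g)%360));d=np.array([np.cos(f),np.sin(f),0])
    nrm=np.array([-d[1],d[0],0]);wd=abs((A[0]-A[2])@nrm);mid=((A[0]+A[2])/2-t)@nrm
    o=t+nrm*mid+d*L;print('hdg',np.round(g,1),'width',wd.round(4),'origin',o.round(4));return o,np.degrees(f)
E
python3 - <<'E'
from h import *
im=cv2.imread('pics/w1.png')[:,:,::-1].copy();p=env.camera_params('wrist')
horse(im,p,.041,.028,(270,140,340,230))
hsv=cv2.cvtColor(im,cv2.COLOR_RGB2HSV)
for c in[(448,46),(551,114)]: print('mark',ray(p,c,.018).round(4))
E
```

```text
blob 291 160 22 60 1078
160 300 307 | 164 297 309 | 168 297 310 | 172 295 311 | 176 295 312 | 180 295 312 | 184 294 311 | 188 291 312 | 192 291 312 | 196 291 312 | 200 291 312 | 204 291 311 | 208 291 311 | 212 292 310 | 216 292 310 | 
mark [ 0.4957 -0.1037  0.018 ]
mark [0.5026 0.0143 0.018 ]
```

The wrist fix on the marks is 15 mm off the top view, probably because the arm was still settling. I'll retake it.

```bash
python3 - <<'E'
from h import *
o=env.get_obs();print(o['tool_pos'],o['tool_rot'],np.abs(o['joint_velocities']).max())
for k in range(2):
    p=env.camera_params('wrist');im=env.read_camera('wrist');o=env.get_obs();print(o['tool_pos'],o['tool_rot'],np.abs(o['joint_velocities']).max())
cv2.imwrite('pics/w2.png',im[:,:,::-1])
horse(im,p,.041,.028,(230,100,380,230))
g=cv2.cvtColor(im,cv2.COLOR_RGB2HSV);m=((g[...,1]>90)&(g[...,2]<210)).astype(np.uint8)
n,l,s,c=cv2.connectedComponentsWithStats(m)
for i in range(1,n):
    if 600<s[i,4]<4000: print(c[i].round(1),s[i],ray(p,c[i],.018).round(4))
E
```

```text
[ 0.68725985 -0.1745706   0.18190444] [-1.78880360e+02  1.20704077e-01  1.16300930e+02] 11.21960238449281
[ 0.68527991 -0.17195427  0.18201695] [-1.78807673e+02 -4.35964095e-02  1.16069131e+02] 4.258779334385614
[ 0.68486028 -0.16786769  0.18250815] [-178.88780666   -0.23392839  116.18055826] 3.1225952276626843
blob 301 166 21 59 1011
166 309 318 | 170 307 320 | 174 307 320 | 178 306 321 | 182 306 321 | 186 306 321 | 190 302 320 | 194 301 321 | 198 301 320 | 202 301 320 | 206 301 320 | 210 301 320 | 214 301 320 | 218 301 320 | 222 302 318 | 
[534.3  16.9] [ 485    0   75   52 1972] [ 0.4396 -0.0442  0.018 ]
[458.3  49.1] [ 437   27   43   46 1551] [ 0.4914 -0.09    0.018 ]
[551.1 118.4] [540  97  20  41 635] [0.5038 0.0211 0.018 ]
```

```bash
python3 - <<'E'
from h import *
p=env.camera_params('wrist');R,t=np.array(p['R']),np.array(p['t']);print('cam',(-R.T@t).round(3),env.get_obs()['tool_pos'])
o,f=fit(p,.041,.028,[(301,222),(301,194)],[(319.5,220),(320.7,194)],(310.5,224.5))
x=[.6655,-.1484]
rows([o[0],o[1],.16],f+90)
rows([o[0],o[1],.2],f+90)
E
```

```text
cam [ 0.629 -0.197  0.346] [ 0.68486028 -0.16786769  0.18250815]
hdg [-153.  -154.8] width 0.0173 origin [ 0.6652 -0.1471  0.041 ]
t 2.1667 at [ 0.6849 -0.1679  0.1825] [-178.89   -0.23  116.18] w 0.0872110964684418 F [-1.1  1.3 -0.6] n 1 rot/row [-1.11 -0.23  0.09]
   [0.0272, -0.008, 0.0228]
t 2.1667 at [ 0.6849 -0.1679  0.1825] [-178.89   -0.23  116.18] w 0.0872110964684418 F [-1.1  1.3 -0.6] n 1 rot/row [-1.11 -0.23  0.09]
   [0.0274, -0.0088, -0.0172]
```

Emit:
carry_out --plan '[{"grip": 0, "dp": [0.0136, -0.004, 0.015], "rotation": [-1, -0.2, 0]}, {"grip": 0, "dp": [0.0136, -0.004, 0.015], "rotation": [0, 0, 0]}, {"grip": 0, "dp": [0, 0, 0.03], "rotation": [0, 0, 0]}, {"grip": 0, "dp": [0, 0, 0.03], "rotation": [0, 0, 0]}, {"grip": 0, "dp": [0, 0, 0], "rotation": [0, 0, 0]}, {"grip": 0, "dp": [0, 0, 0], "rotation": [0, 0, 0]}]'

```text
time_s: 2.67
tool_pos: [0.6641, -0.1377, 0.0908]
tool_rot: [179.9, -0.3, 116.4]
force: [0.0, -1.0, 0.8]
grip_width: 0.087
```

```bash
python3 - <<'E'
from h import *
rows([.665,-.1477,.016],116,3)
E
```

```text
t 2.6667 at [ 0.6641 -0.1377  0.0908] [179.85  -0.31 116.43] w 0.08703721455330957 F [ 0.  -1.   0.8] n 3 rot/row [ 0.05 -0.1   0.14]
   [-0.0033, -0.0013, 0.0249]
   [-0.0032, -0.0012, 0.0249]
   [-0.0032, -0.0012, 0.0249]
```

Emit:
carry_out --plan '[{"grip": 0, "dp": [-0.006, -0.003, 0.015], "rotation": [0, 0, 0]}, {"grip": 0, "dp": [-0.003, 0, 0.02], "rotation": [0, 0, 0]}, {"grip": 0, "dp": [0, 0, 0.01], "rotation": [0, 0, 0]}, {"grip": 0, "dp": [0, 0, 0], "rotation": [0, 0, 0]}, {"grip": 0, "dp": [0, 0, 0], "rotation": [0, 0, 0]}]'

```text
time_s: 3.08
tool_pos: [0.6692, -0.1457, 0.0494]
tool_rot: [179.4, -0.1, 116.6]
force: [-0.0, -0.3, 0.6]
grip_width: 0.0869
```

```bash
python3 - <<'E'
from h import *
rows([.665,-.1477,.016],116,2)
E
```

```text
t 3.0833 at [ 0.6692 -0.1457  0.0494] [ 1.7941e+02 -1.0000e-01  1.1663e+02] w 0.08689897348352493 F [-0.  -0.3  0.6] n 2 rot/row [ 0.29 -0.05  0.31]
   [0.0, -0.0025, 0.0167]
   [0.0, -0.0024, 0.0167]
```

Emit:
carry_out --plan '[{"grip": 0, "dp": [0, -0.0025, 0.015], "rotation": [0.3, 0, 0.3]}, {"grip": 0, "dp": [0, -0.002, 0.015], "rotation": [0.2, 0, 0.2]}, {"grip": 0, "dp": [0, 0, 0.002], "rotation": [0, 0, 0]}, {"grip": 0, "dp": [0, 0, 0], "rotation": [0, 0, 0]}, {"grip": 0, "dp": [0, 0, 0], "rotation": [0, 0, 0]}]'

```text
time_s: 3.5
tool_pos: [0.6666, -0.1484, 0.0168]
tool_rot: [179.8, 0.0, 116.1]
force: [-0.0, -0.3, 0.3]
grip_width: 0.0871
```

```bash
python3 - <<'E'
from h import *
rows([.665,-.1477,.016],116,1)
E
```

```text
t 3.5 at [ 0.6666 -0.1484  0.0168] [1.7980e+02 2.0000e-02 1.1606e+02] w 0.0870938281861916 F [-0.  -0.3  0.3] n 1 rot/row [0.2  0.02 0.06]
   [0.0013, -0.0011, 0.0008]
```

Emit:
carry_out --plan '[{"grip": 0.5, "dp": [0.0015, -0.001, 0], "rotation": [0.2, 0, 0]}, {"grip": 0.7, "dp": [0, 0, 0], "rotation": [0, 0, 0]}, {"grip": 0.8, "dp": [0, 0, 0], "rotation": [0, 0, 0]}, {"grip": 0.85, "dp": [0, 0, 0], "rotation": [0, 0, 0]}, {"grip": 0.9, "dp": [0, 0, 0], "rotation": [0, 0, 0]}, {"grip": 1, "dp": [0, 0, 0], "rotation": [0, 0, 0]}, {"grip": 1, "dp": [0, 0, 0], "rotation": [0, 0, 0]}]' --force 10

```text
time_s: 4.08
tool_pos: [0.6663, -0.1474, 0.0188]
tool_rot: [179.9, 0.1, 116.1]
force: [-0.9, 0.2, -0.4]
grip_width: 0.0486
```

Emit:
carry_out --plan '[{"grip": 1, "dp": [0, 0, 0], "rotation": [0, 0, 0]}, {"grip": 1, "dp": [0, 0, 0], "rotation": [0, 0, 0]}, {"grip": 1, "dp": [0, 0, 0], "rotation": [0, 0, 0]}, {"grip": 1, "dp": [0, 0, 0], "rotation": [0, 0, 0]}]'

```text
time_s: 4.42
tool_pos: [0.6665, -0.1476, 0.0191]
tool_rot: [179.8, 0.1, 116.1]
force: [0.1, -0.2, -0.0]
grip_width: 0.0217
```

```bash
python3 - <<'E'
from h import *
im=env.read_camera('wrist');cv2.imwrite('pics/w3.png',im[:,:,::-1])
o=env.get_obs();print(o['tool_pos'],o['tool_rot'],o['grip_width'])
m=np.array([.4846,-.2063]);print('board hdg',np.degrees(np.arctan2(.147+.2063,.5066-.4846)))
rows([m[0],m[1],.115],176.5)
E
```

```text
[ 0.66648196 -0.14760246  0.01907223] [1.79835374e+02 1.41757990e-01 1.16069098e+02] 0.01928482711646533
board hdg 86.4367911117271
t 4.4667 at [ 0.6665 -0.1476  0.0191] [1.7984e+02 1.4000e-01 1.1607e+02] w 0.01928482711646533 F [ 0.4  0.4 -0.2] n 9 rot/row [ 0.01  0.02 -6.71]
   [0.003, -0.021, -0.0107]
   [0.0054, -0.0205, -0.0107]
   [0.0078, -0.0197, -0.0107]
   [0.0101, -0.0187, -0.0107]
   [0.0122, -0.0174, -0.0107]
   [0.0141, -0.0158, -0.0107]
   [0.0159, -0.0141, -0.0107]
   [0.0174, -0.0121, -0.0107]
   [0.0187, -0.01, -0.0107]
```

View pics/w3.png

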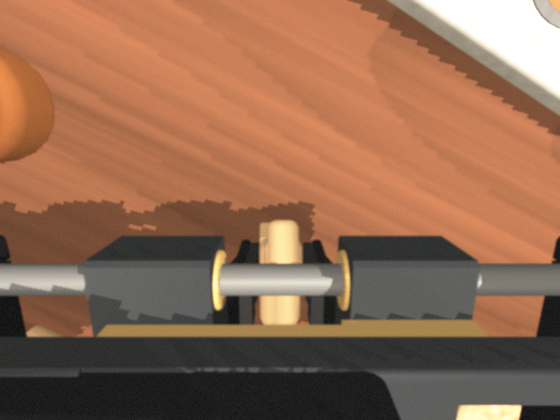

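Grasp confirmed: the opening is 19.3 mm and horse_a's head shows between the fingers at (282,245). I lift it and carry it to the far mark, away from the post.

Emit:
carry_out --plan '[{"grip": 1, "dp": [0, 0, -0.02], "rotation": [0, 0, 0]}, {"grip": 1, "dp": [0, 0, -0.03], "rotation": [0, 0, 0]}, {"grip": 1, "dp": [0, 0, -0.025], "rotation": [0, 0, 0]}, {"grip": 1, "dp": [0.003, -0.021, -0.01], "rotation": [0, 0, -6.7]}, {"grip": 1, "dp": [0.0054, -0.0205, -0.005], "rotation": [0, 0, -6.7]}, {"grip": 1, "dp": [0.0078, -0.02, 0], "rotation": [0, 0, -6.7]}, {"grip": 1, "dp": [0.01, -0.0187, 0], "rotation": [0, 0, -6.7]}, {"grip": 1, "dp": [0.0122, -0.0174, 0], "rotation": [0, 0, -6.7]}]'

```text
time_s: 5.13
tool_pos: [0.5861, -0.169, 0.1008]
tool_rot: [-179.6, -1.1, 141.5]
force: [-0.1, 0.1, -0.8]
grip_width: 0.0192
```

Emit:
carry_out --plan '[{"grip": 1, "dp": [0.014, -0.016, 0], "rotation": [0, 0, -6.7]}, {"grip": 1, "dp": [0.016, -0.014, 0], "rotation": [0, 0, -6.7]}, {"grip": 1, "dp": [0.0174, -0.012, 0], "rotation": [0, 0, -6.7]}, {"grip": 1, "dp": [0.0187, -0.01, 0], "rotation": [0, 0, -5]}, {"grip": 1, "dp": [0, 0, 0], "rotation": [0, 0, 0]}, {"grip": 1, "dp": [0, 0, 0], "rotation": [0, 0, 0]}, {"grip": 1, "dp": [0, 0, 0], "rotation": [0, 0, 0]}]'

```text
time_s: 5.72
tool_pos: [0.539, -0.1729, 0.0848]
tool_rot: [-179.5, -3.4, 151.6]
force: [-0.2, -0.6, -1.1]
grip_width: 0.0191
```

```bash
python3 - <<'E'
from h import *
rows([.4845,-.206,.075],176.4,2)
E
```

```text
t 5.7167 at [ 0.539  -0.1729  0.0848] [-179.52   -3.4   151.56] w 0.019054153473366968 F [-0.2 -0.6 -1.1] n 2 rot/row [  0.13  -1.73 -12.41]
   [0.0158, -0.0275, 0.0061]
   [0.0215, -0.0234, 0.0056]
```

```bash
python3 - <<'E'
from h import *
o=env.get_obs();print(np.round(o['qpos'],1),o['tool_pos'],o['tool_rot'],o['force'])
E
```

```text
[ 52.4  23.2 -44.9 100.1  16.8  67.4 153.9] [ 0.53897885 -0.17293988  0.08482651] [-179.52025823   -3.40164595  151.56459779] [-0.23517374 -0.63420298 -1.07774483]
```

The last joint is at its limit (153.9°). I'll rise a little and turn back the other way, so the jaw yaw ends near -3.6° and the horse faces the other way, which is allowed.

Emit:
carry_out --plan '[{"grip": 1, "dp": [0, 0, -0.015], "rotation": [0, -1, 6]}, {"grip": 1, "dp": [0, 0, -0.015], "rotation": [0, -1, 7]}, {"grip": 1, "dp": [0, 0, 0], "rotation": [0, -1, 7]}, {"grip": 1, "dp": [0, 0, 0], "rotation": [0, 0, 7]}, {"grip": 1, "dp": [0, 0, 0], "rotation": [0, 0, 7]}, {"grip": 1, "dp": [0, 0, 0], "rotation": [0, 0, 7]}, {"grip": 1, "dp": [0, 0, 0], "rotation": [0, 0, 7]}, {"grip": 1, "dp": [0, 0, 0], "rotation": [0, 0, 7]}]'

```text
time_s: 6.38
tool_pos: [0.5483, -0.1714, 0.1177]
tool_rot: [-179.3, 1.3, 95.3]
force: [-0.1, 0.6, 0.8]
grip_width: 0.0192
```

Emit:
carry_out --plan '[{"grip": 1, "dp": [0, 0, 0], "rotation": [0, 0, 7]}, {"grip": 1, "dp": [0, 0, 0], "rotation": [0, 0, 7]}, {"grip": 1, "dp": [0, 0, 0], "rotation": [0, 0, 7]}, {"grip": 1, "dp": [0, 0, 0], "rotation": [0, 0, 7]}, {"grip": 1, "dp": [0, 0, 0], "rotation": [0, 0, 7]}, {"grip": 1, "dp": [0, 0, 0], "rotation": [0, 0, 7]}, {"grip": 1, "dp": [0, 0, 0], "rotation": [0, 0, 7]}, {"grip": 1, "dp": [0, 0, 0], "rotation": [0, 0, 0]}]'

```text
time_s: 7.05
tool_pos: [0.5585, -0.1647, 0.1221]
tool_rot: [178.6, 1.5, 45.0]
force: [-0.4, -0.1, -0.0]
grip_width: 0.019
```

```bash
python3 - <<'E'
from h import *
o=env.get_obs();print(np.round(o['qpos'],1))
rows([.4845,-.208,.09],-3.6)
E
```

```text
[ 38.   16.2 -29.5  99.8  10.9  66.1  50. ]
t 7.05 at [ 0.5585 -0.1647  0.1221] [178.57   1.48  45.03] w 0.019026811216324747 F [-0.4 -0.1 -0. ] n 8 rot/row [0.25 0.1  6.08]
   [-0.0103, -0.0028, 0.0042]
   [-0.0105, -0.0017, 0.0042]
   [-0.0106, -0.0006, 0.0042]
   [-0.0106, 0.0006, 0.0042]
   [-0.0105, 0.0017, 0.0042]
   [-0.0103, 0.0028, 0.0041]
   [-0.0099, 0.0039, 0.0041]
   [-0.0095, 0.005, 0.0041]
```

Emit:
carry_out --plan '[{"grip": 1, "dp": [-0.0103, -0.0028, 0.004], "rotation": [0.25, 0.1, 6.2]}, {"grip": 1, "dp": [-0.0105, -0.0017, 0.004], "rotation": [0.25, 0.1, 6.2]}, {"grip": 1, "dp": [-0.0106, -0.0006, 0.004], "rotation": [0.25, 0.1, 6.2]}, {"grip": 1, "dp": [-0.0106, 0.0006, 0.004], "rotation": [0.25, 0.1, 6.2]}, {"grip": 1, "dp": [-0.0105, 0.0017, 0.004], "rotation": [0.25, 0.1, 6.2]}, {"grip": 1, "dp": [-0.0103, 0.0028, 0.004], "rotation": [0.25, 0.1, 6.2]}, {"grip": 1, "dp": [-0.01, 0.004, 0.004], "rotation": [0.25, 0.1, 6.2]}, {"grip": 1, "dp": [-0.0095, 0.005, 0.004], "rotation": [0.25, 0.1, 5.5]}]'

```text
time_s: 7.72
tool_pos: [0.4933, -0.2017, 0.0954]
tool_rot: [179.8, -0.9, -3.7]
force: [0.1, -0.0, -0.7]
grip_width: 0.0189
```

Emit:
carry_out --plan '[{"grip": 1, "dp": [0, 0, 0], "rotation": [0, 0, 0]}, {"grip": 1, "dp": [0, 0, 0], "rotation": [0, 0, 0]}]'

```text
time_s: 7.88
tool_pos: [0.4926, -0.2027, 0.0956]
tool_rot: [179.6, -0.8, -3.5]
force: [-0.1, 0.1, -0.1]
grip_width: 0.0194
```

```bash
python3 - <<'E'
from h import *
rows([.4845,-.208,.06],-3.6,2)
E
```

```text
t 7.8833 at [ 0.4926 -0.2027  0.0956] [179.63  -0.84  -3.48] w 0.019370350434963147 F [-0.1  0.1 -0.1] n 2 rot/row [ 0.18 -0.42  0.06]
   [-0.0042, 0.0028, 0.0178]
   [-0.004, 0.0029, 0.0178]
```

Emit:
carry_out --plan '[{"grip": 1, "dp": [-0.0045, 0.003, 0.017], "rotation": [0.2, -0.4, 0]}, {"grip": 1, "dp": [-0.0045, 0.003, 0.017], "rotation": [0.2, -0.4, 0]}, {"grip": 1, "dp": [0, 0, 0], "rotation": [0, 0, 0]}, {"grip": 1, "dp": [0, 0, 0], "rotation": [0, 0, 0]}, {"grip": 1, "dp": [0, 0, 0], "rotation": [0, 0, 0]}]'

```text
time_s: 8.3
tool_pos: [0.4908, -0.2055, 0.0648]
tool_rot: [179.9, -0.5, -2.1]
force: [-0.4, 0.0, -0.6]
grip_width: 0.0191
```

```bash
python3 - <<'E'
from h import *
env.read_camera('side')
rows([.4845,-.208,.038],-3.6,2)
p=env.camera_params('wrist');im=env.read_camera('wrist');cv2.imwrite('pics/w4.png',im[:,:,::-1])
for m in[[.4846,-.2063,.018],[.49195,-.0884,.018],[.4996,.029,.018]]: print(proj(p,m).round(1))
E
```

```text
t 8.35 at [ 0.4913 -0.2055  0.0652] [179.85  -0.58  -2.11] w 0.019183284694844933 F [ 0.9  0.9 -0.4] n 2 rot/row [ 0.07 -0.29  0.74]
   [-0.0035, 0.0014, 0.0136]
   [-0.0034, 0.0014, 0.0136]
[269.4 232.3]
[273.2  33.3]
[ 279.  -236.5]
```

View pics/w4.png

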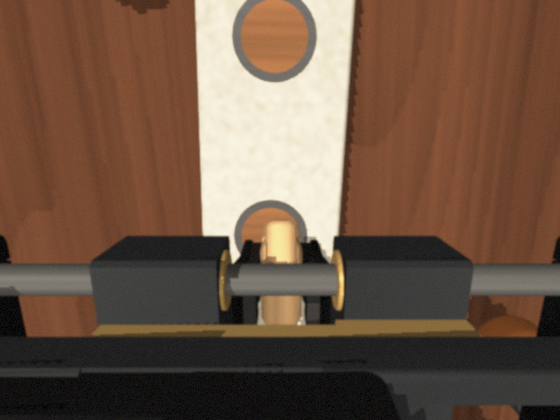

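The wrist view shows horse_a over the last mark, ring centre about (271,235), mark_b at (274,37). The predictions agree within 2 mm. Correcting sideways and lowering.

Emit:
carry_out --plan '[{"grip": 1, "dp": [-0.008, 0.003, 0.005], "rotation": [0.1, -0.6, 1.6]}, {"grip": 1, "dp": [0, 0, 0], "rotation": [0, 0, 0]}, {"grip": 1, "dp": [0, 0, 0], "rotation": [0, 0, 0]}]'

```text
time_s: 8.65
tool_pos: [0.4841, -0.2087, 0.0617]
tool_rot: [179.9, -0.1, -3.8]
force: [0.5, -0.5, -0.3]
grip_width: 0.0191
```

```bash
python3 - <<'E'
from h import *
rows([.4844,-.2087,.038],-3.6,2)
E
```

```text
t 8.65 at [ 0.4841 -0.2087  0.0617] [ 1.7988e+02 -1.1000e-01 -3.8100e+00] w 0.019140470081253365 F [ 0.5 -0.5 -0.3] n 2 rot/row [ 0.06 -0.06 -0.1 ]
   [0.0001, -0.0, 0.0119]
   [0.0001, -0.0, 0.0119]
```

Emit:
carry_out --plan '[{"grip": 1, "dp": [0, 0, 0.012], "rotation": [0, 0, 0]}, {"grip": 1, "dp": [0, 0, 0.008], "rotation": [0, 0, 0]}, {"grip": 1, "dp": [0, 0, 0], "rotation": [0, 0, 0]}, {"grip": 1, "dp": [0, 0, 0], "rotation": [0, 0, 0]}]'

```text
time_s: 8.98
tool_pos: [0.4839, -0.2092, 0.0398]
tool_rot: [179.9, -0.1, -3.8]
force: [-0.1, 0.7, -0.1]
grip_width: 0.0189
```

```bash
python3 - <<'E'
from h import *
rows([.4844,-.2087,.038],-3.6,1)
E
```

```text
t 8.9833 at [ 0.4839 -0.2092  0.0398] [ 1.7985e+02 -1.3000e-01 -3.8500e+00] w 0.018947472682656414 F [-0.1  0.7 -0.1] n 1 rot/row [ 0.15 -0.13 -0.25]
   [0.0005, -0.0006, 0.0018]
```

Emit:
carry_out --plan '[{"grip": 1, "dp": [0.0005, 0, 0.0025], "rotation": [0, 0, 0]}, {"grip": 1, "dp": [0, 0, 0], "rotation": [0, 0, 0]}, {"grip": 1, "dp": [0, 0, 0], "rotation": [0, 0, 0]}]'

```text
time_s: 9.23
tool_pos: [0.4845, -0.2091, 0.0368]
tool_rot: [179.9, -0.1, -3.8]
force: [0.4, 0.0, -0.6]
grip_width: 0.0191
```

Emit:
carry_out --plan '[{"grip": 0.7, "dp": [0, 0, 0], "rotation": [0, 0, 0]}, {"grip": 0.6, "dp": [0, 0, 0], "rotation": [0, 0, 0]}, {"grip": 0, "dp": [0, 0, 0], "rotation": [0, 0, 0]}, {"grip": 0, "dp": [0, 0, 0], "rotation": [0, 0, 0]}, {"grip": 0, "dp": [0, 0, 0], "rotation": [0, 0, 0]}, {"grip": 0, "dp": [0, 0, 0], "rotation": [0, 0, 0]}, {"grip": 0, "dp": [0, 0, 0], "rotation": [0, 0, 0]}, {"grip": 0, "dp": [0, 0, 0], "rotation": [0, 0, 0]}]'

```text
time_s: 9.9
tool_pos: [0.4851, -0.2093, 0.0375]
tool_rot: [179.8, -0.2, -3.8]
force: [0.6, -0.2, 0.6]
grip_width: 0.0642
```

Emit:
carry_out --plan '[{"grip": 0, "dp": [0, 0, -0.02], "rotation": [0, 0, 0]}, {"grip": 0, "dp": [0, 0, -0.04], "rotation": [0, 0, 0]}, {"grip": 0, "dp": [0, 0, -0.04], "rotation": [0, 0, 0]}, {"grip": 0, "dp": [0, 0, -0.04], "rotation": [0, 0, 0]}, {"grip": 0, "dp": [0, 0.04, 0], "rotation": [0, 0, 0]}, {"grip": 0, "dp": [0, 0, 0], "rotation": [0, 0, 0]}, {"grip": 0, "dp": [0, 0, 0], "rotation": [0, 0, 0]}]'

```text
time_s: 10.48
tool_pos: [0.4816, -0.2482, 0.1838]
tool_rot: [179.9, -0.1, -3.6]
force: [0.8, 1.6, 0.6]
grip_width: 0.0872
```

```bash
python3 - <<'E'
from h import *
env.read_camera('side')
p=env.camera_params('wrist');im=env.read_camera('wrist');cv2.imwrite('pics/w5.png',im[:,:,::-1])
rows([.5183,-.4008,.19],120)
print(np.round(env.get_obs()['qpos'],1))
u,v=proj(p,[.4845,-.2073,.059]).astype(int);print(u,v)
horse(im,p,.059,.028,(u-40,v-50,u+40,v+60))
g=cv2.cvtColor(im,cv2.COLOR_RGB2HSV);m=((g[...,1]>90)&(g[...,2]<210)).astype(np.uint8)
n,l,s,c=cv2.connectedComponentsWithStats(m)
for i in range(1,n):
    if 600<s[i,4]<4000: print(c[i].round(1),s[i],ray(p,c[i],.018).round(4))
E
```

```text
t 10.5833 at [ 0.4798 -0.2491  0.1821] [ 1.7987e+02  1.1000e-01 -3.6700e+00] w 0.08663784237872557 F [ 0.2  1.2 -0.3] n 9 rot/row [0.02 0.   6.26]
   [0.0053, 0.0165, -0.0009]
   [0.0071, 0.0159, -0.0009]
   [0.0088, 0.015, -0.0009]
   [0.0104, 0.0139, -0.0009]
   [0.0118, 0.0127, -0.0009]
   [0.0132, 0.0114, -0.0009]
   [0.0143, 0.0099, -0.0009]
   [0.0153, 0.0082, -0.0009]
   [0.0161, 0.0065, -0.0009]
[ 43.8   7.6 -20.9 101.3   3.   71.7  18.5]
282 154
blob 257 119 63 87 2373
119 278 287 | 125 275 291 | 131 268 290 | 137 262 291 | 143 272 291 | 149 258 292 | 155 258 312 | 161 260 316 | 167 263 317 | 173 269 319 | 179 271 319 | 185 273 311 | 191 283 310 | 197 288 310 | 203 293 309 | 
[282.6  17.3] [ 261    0   44   39 1450] [ 0.4922 -0.0923  0.018 ]
[284. 151.] [263 123  40  64 851] [ 0.4863 -0.2076  0.018 ]
[283.1 238.5] [ 249  229   69   20 1367] [ 0.48   -0.2959  0.018 ]
[ 85.5 280.1] [  71  248   37   65 1227] [ 0.2681 -0.329   0.018 ]
[475.1 279.1] [ 455  249   37   63 1060] [ 0.6801 -0.354   0.018 ]
```

View pics/w5.png

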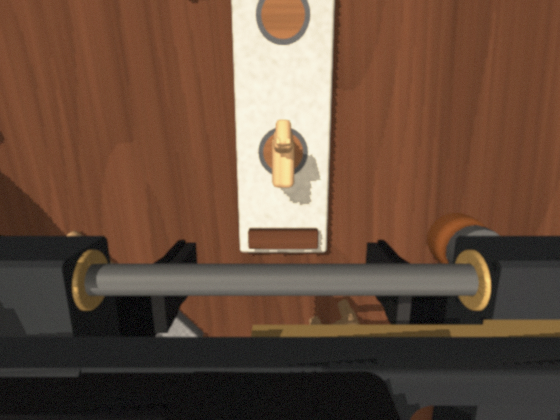

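Horse_a stands on the last mark, spanning (283,120)–(284,187), with the ring centred about (283,151). It looks aligned. Quick numeric check along the board, then on to b.

```bash
python3 - <<'E'
from h import *
p=env.camera_params('wrist')
fit(p,.059,.028,[(273.5,183),(273.5,160)],[(294.5,183),(293.5,160)],(284,187))
for q in[(283.2,150.8),(282.8,13)]:print(ray(p,q,.018).round(4))
E
```

```text
hdg [86.1 89.4] width 0.018 origin [ 0.4847 -0.206   0.059 ]
[ 0.4847 -0.2062  0.018 ]
[ 0.4916 -0.0881  0.018 ]
```

Emit:
carry_out --plan '[{"grip": 0, "dp": [0.007, 0.016, -0.002], "rotation": [0, 0, 6.3]}, {"grip": 0, "dp": [0.0085, 0.016, -0.002], "rotation": [0, 0, 6.3]}, {"grip": 0, "dp": [0.01, 0.015, -0.002], "rotation": [0, 0, 6.3]}, {"grip": 0, "dp": [0.0115, 0.014, -0.002], "rotation": [0, 0, 6.3]}, {"grip": 0, "dp": [0.013, 0.013, -0.002], "rotation": [0, 0, 6.3]}, {"grip": 0, "dp": [0.0145, 0.0115, -0.002], "rotation": [0, 0, 6.3]}, {"grip": 0, "dp": [0.0155, 0.01, -0.002], "rotation": [0, 0, 6.3]}, {"grip": 0, "dp": [0.0165, 0.008, -0.002], "rotation": [0, 0, 6.3]}]'

```text
time_s: 11.25
tool_pos: [0.5194, -0.3805, 0.1873]
tool_rot: [179.4, 1.1, -55.5]
force: [0.0, -0.1, -1.2]
grip_width: 0.0871
```

Emit:
carry_out --plan '[{"grip": 0, "dp": [0.016, 0.006, 0], "rotation": [0, 0, 6]}, {"grip": 0, "dp": [0, 0, 0], "rotation": [0, 0, 0]}, {"grip": 0, "dp": [0, 0, 0], "rotation": [0, 0, 0]}, {"grip": 0, "dp": [0, 0, 0], "rotation": [0, 0, 0]}]'

```text
time_s: 11.58
tool_pos: [0.5219, -0.3976, 0.1808]
tool_rot: [179.1, 1.5, -61.9]
force: [0.1, 0.7, 0.6]
grip_width: 0.0867
```

```bash
python3 - <<'E'
from h import *
env.read_camera('side')
p=env.camera_params('wrist');im=env.read_camera('wrist');cv2.imwrite('pics/w6.png',im[:,:,::-1])
rows([.5183,-.4008,.1],-60)
print(np.round(env.get_obs()['qpos'],1))
u,v=proj(p,[.5183,-.4008,.05]).astype(int);print(u,v)
horse(im,p,.05,.034,(max(u-70,0),max(v-70,0),u+70,v+70))
E
```

```text
t 11.6833 at [ 0.5223 -0.3969  0.1813] [179.09   1.52 -61.89] w 0.08695826883580782 F [-0.2 -0.   0.7] n 3 rot/row [ 0.3   0.51 -0.63]
   [0.0013, 0.0014, 0.0271]
   [0.001, 0.0015, 0.0271]
   [0.0007, 0.0017, 0.0271]
[ 42.8  22.  -10.5  83.4   4.1  76.8 -29.8]
285 206
blob 277 166 26 84 1783
166 278 278 | 172 277 302 | 178 277 302 | 184 277 302 | 190 277 302 | 196 277 302 | 202 277 302 | 208 278 301 | 214 278 302 | 220 280 294 | 226 279 300 | 232 280 300 | 238 282 298 | 244 282 298 |
```

View pics/w6.png

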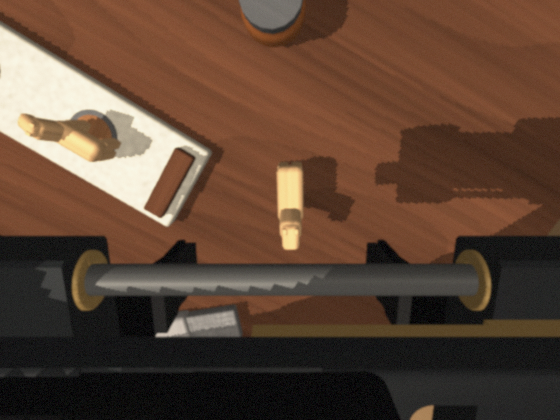

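Horse_a measures 0.2 mm from its mark's centre. Horse_b is upright at (290,206), tail at the top (290,164), and is parallel to the fingers.

```bash
python3 - <<'E'
from h import *
p=env.camera_params('wrist')
o,f=fit(p,.05,.034,[(277,174),(277.3,208)],[(302.5,174),(302,208)],(290,163))
rows([o[0],o[1],.1],f+90,1)
rows([o[0],o[1],.1],f+90,3)
E
```

```text
hdg [-151.5 -151.7] width 0.0223 origin [ 0.5247 -0.4014  0.05  ]
t 11.6833 at [ 0.5223 -0.3969  0.1813] [179.09   1.52 -61.89] w 0.08695826883580782 F [-0.2 -0.   0.7] n 1 rot/row [ 0.91  1.52 -0.28]
   [0.0073, -0.0013, 0.0811]
t 11.6833 at [ 0.5223 -0.3969  0.1813] [179.09   1.52 -61.89] w 0.08695826883580782 F [-0.2 -0.   0.7] n 3 rot/row [ 0.3   0.51 -0.09]
   [0.0024, -0.0004, 0.027]
   [0.0022, -0.0003, 0.027]
   [0.002, -0.0001, 0.0271]
```

```bash
python3 - <<'E'
from h import *
p=env.camera_params('wrist');q=env.camera_params('top')
print('mark a via wrist',ray(p,(93,130),.018))
o=np.array([.5247,-.4014,0]);d=np.array([np.cos(np.radians(-151.6)),np.sin(np.radians(-151.6)),0])
g=lambda x,y:(441-30+(x+.5)/6.6-.5,209-25+(y+.5)/6-.5)
for z in(.065,.072,.078): print(z,[((ray(P,u,z)-o)@d).round(4) for P,u in((p,(290,249)),(q,g(248,233)))])
print('tail',[((ray(P,u,.05)-o)@d).round(4) for P,u in((p,(290,163)),(q,g(160,100)))])
im=cv2.imread('pics/w6.png')[150:260,255:325];a=cv2.resize(im,None,fx=5,fy=5,interpolation=cv2.INTER_CUBIC)
t=cv2.imread('pics/top0.png')[184:234,411:471];b=cv2.resize(t,None,fx=7.5,fy=11,interpolation=cv2.INTER_CUBIC)
cv2.imwrite('pics/m2.png',np.hstack([a,b]))
E
```

```text
mark a via wrist [ 0.48983643 -0.2073822   0.018     ]
0.065 [np.float64(0.0397), np.float64(0.0371)]
0.072 [np.float64(0.0369), np.float64(0.037)]
0.078 [np.float64(0.0346), np.float64(0.0369)]
tail [np.float64(-0.034), np.float64(-0.0276)]
```

View pics/m2.png

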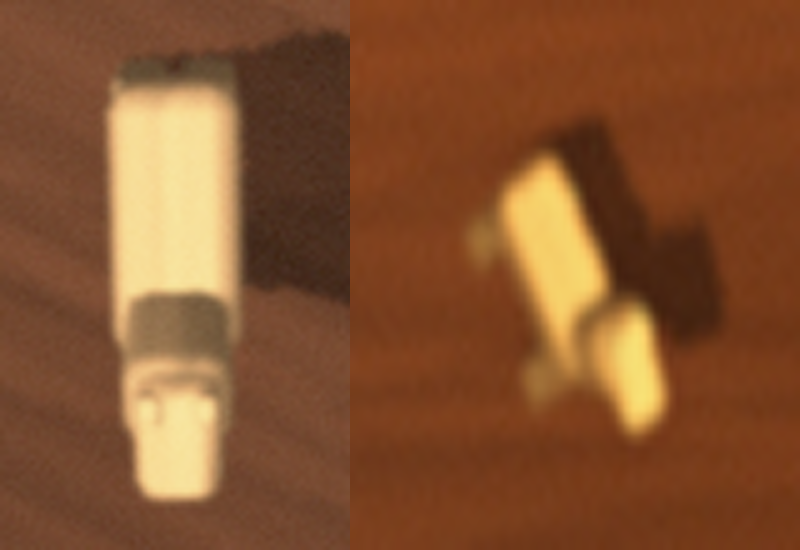

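The tail's rear face is the dark band, so the trunk edge is at v≈167, not 163. That moves the origin estimate about 3.5 mm towards the nose, to (0.5216, -0.403), which sits between the two views.

Emit:
carry_out --plan '[{"grip": 0, "dp": [0.004, 0.003, 0.025], "rotation": [0.9, 1.5, -0.3]}, {"grip": 0, "dp": [0, 0, 0.03], "rotation": [0, 0, 0]}, {"grip": 0, "dp": [0, 0, 0.025], "rotation": [0, 0, 0]}, {"grip": 0, "dp": [0, 0, 0], "rotation": [0, 0, 0]}, {"grip": 0, "dp": [0, 0, 0], "rotation": [0, 0, 0]}]'

```text
time_s: 12.1
tool_pos: [0.5236, -0.3967, 0.1027]
tool_rot: [-179.7, -0.3, -60.9]
force: [0.8, 0.0, 0.3]
grip_width: 0.0868
```

```bash
python3 - <<'E'
from h import *
rows([.5216,-.403,.025],-61.6,2)
E
```

```text
t 12.1 at [ 0.5236 -0.3967  0.1027] [-179.73   -0.27  -60.9 ] w 0.08676684063252613 F [0.8 0.  0.3] n 2 rot/row [-0.13 -0.14  0.35]
   [0.0021, 0.0026, 0.0388]
   [0.0022, 0.0025, 0.0388]
```

Emit:
carry_out --plan '[{"grip": 0, "dp": [0.0045, 0.0055, 0.025], "rotation": [-0.2, -0.2, 0.7]}, {"grip": 0, "dp": [0, 0, 0.03], "rotation": [0, 0, 0]}, {"grip": 0, "dp": [0, 0, 0.01], "rotation": [0, 0, 0]}, {"grip": 0, "dp": [0, 0, 0], "rotation": [0, 0, 0]}, {"grip": 0, "dp": [0, 0, 0], "rotation": [0, 0, 0]}]'

```text
time_s: 12.52
tool_pos: [0.5268, -0.4037, 0.0458]
tool_rot: [-179.6, -0.6, -61.3]
force: [0.6, 1.3, -0.0]
grip_width: 0.0868
```

```bash
python3 - <<'E'
from h import *
rows([.5216,-.403,.025],-61.6,1)
E
```

```text
t 12.5167 at [ 0.5268 -0.4037  0.0458] [-179.59   -0.62  -61.32] w 0.08680654496286819 F [ 0.6  1.3 -0. ] n 1 rot/row [-0.41 -0.62  0.29]
   [-0.0033, 0.0044, 0.0207]
```

Emit:
carry_out --plan '[{"grip": 0, "dp": [-0.0033, 0.0044, 0.02], "rotation": [-0.4, -0.6, 0.3]}, {"grip": 0, "dp": [0, 0, 0], "rotation": [0, 0, 0]}, {"grip": 0, "dp": [0, 0, 0], "rotation": [0, 0, 0]}]'

```text
time_s: 12.77
tool_pos: [0.5248, -0.4045, 0.0306]
tool_rot: [-179.8, -0.4, -61.6]
force: [0.7, -0.4, 0.9]
grip_width: 0.0872
```

```bash
python3 - <<'E'
from h import *
rows([.5216,-.403,.024],-61.6,1)
E
```

```text
t 12.7667 at [ 0.5248 -0.4045  0.0306] [-179.79   -0.41  -61.57] w 0.08724171962715908 F [ 0.7 -0.4  0.9] n 1 rot/row [-0.21 -0.41  0.03]
   [-0.0029, 0.0021, 0.0066]
```

Emit:
carry_out --plan '[{"grip": 0, "dp": [-0.003, 0.002, 0.007], "rotation": [-0.2, -0.4, 0]}, {"grip": 0.4, "dp": [0, 0, 0], "rotation": [0, 0, 0]}, {"grip": 0.7, "dp": [0, 0, 0], "rotation": [0, 0, 0]}, {"grip": 0.8, "dp": [0, 0, 0], "rotation": [0, 0, 0]}, {"grip": 0.85, "dp": [0, 0, 0], "rotation": [0, 0, 0]}, {"grip": 0.9, "dp": [0, 0, 0], "rotation": [0, 0, 0]}, {"grip": 1, "dp": [0, 0, 0], "rotation": [0, 0, 0]}]' --force 10

```text
time_s: 13.35
tool_pos: [0.5232, -0.4038, 0.0267]
tool_rot: [-179.9, -0.2, -61.5]
force: [0.3, 0.6, -0.2]
grip_width: 0.0549
```

Emit:
carry_out --plan '[{"grip": 1, "dp": [0, 0, 0], "rotation": [0, 0, 0]}, {"grip": 1, "dp": [0, 0, 0], "rotation": [0, 0, 0]}, {"grip": 1, "dp": [0, 0, 0], "rotation": [0, 0, 0]}, {"grip": 1, "dp": [0, 0, 0], "rotation": [0, 0, 0]}, {"grip": 1, "dp": [0, 0, 0], "rotation": [0, 0, 0]}]'

```text
time_s: 13.77
tool_pos: [0.5233, -0.4038, 0.0269]
tool_rot: [-179.9, -0.2, -61.6]
force: [0.5, 0.5, 1.0]
grip_width: 0.0233
```

```bash
python3 - <<'E'
from h import *
print(env.get_obs()['grip_width'],env.get_obs()['tool_pos'])
rows([.4918,-.0885,.15],-3.6)
E
```

```text
0.02325340908881052 [ 0.52327541 -0.40384168  0.0269358 ]
t 13.7667 at [ 0.5233 -0.4038  0.0269] [-179.88   -0.24  -61.55] w 0.02325340908881052 F [0.5 0.5 1. ] n 9 rot/row [ 0.   -0.03 -6.44]
   [-0.0324, -0.0136, -0.0138]
   [-0.0307, -0.0172, -0.0138]
   [-0.0286, -0.0205, -0.0137]
   [-0.0261, -0.0236, -0.0137]
   [-0.0233, -0.0264, -0.0137]
   [-0.0202, -0.0288, -0.0137]
   [-0.0168, -0.0309, -0.0137]
   [-0.0133, -0.0326, -0.0137]
   [-0.0095, -0.0339, -0.0137]
```

Emit:
carry_out --plan '[{"grip": 1, "dp": [0, 0, -0.02], "rotation": [0, 0, 0]}, {"grip": 1, "dp": [0, 0, -0.04], "rotation": [0, 0, 0]}, {"grip": 1, "dp": [0, 0, -0.04], "rotation": [0, 0, 0]}, {"grip": 1, "dp": [0, 0, -0.035], "rotation": [0, 0, 0]}, {"grip": 1, "dp": [-0.032, -0.0136, -0.004], "rotation": [0, 0, -6.4]}, {"grip": 1, "dp": [-0.031, -0.017, -0.004], "rotation": [0, 0, -6.4]}, {"grip": 1, "dp": [-0.0286, -0.0205, -0.003], "rotation": [0, 0, -6.4]}, {"grip": 1, "dp": [-0.026, -0.0236, -0.003], "rotation": [0, 0, -6.4]}]'

```text
time_s: 14.43
tool_pos: [0.5048, -0.2693, 0.1792]
tool_rot: [179.8, -0.1, -35.9]
force: [-0.2, 0.6, -0.7]
grip_width: 0.0232
```

Emit:
carry_out --plan '[{"grip": 1, "dp": [-0.0233, -0.0264, -0.003], "rotation": [0, 0, -6.4]}, {"grip": 1, "dp": [-0.02, -0.029, -0.003], "rotation": [0, 0, -6.4]}, {"grip": 1, "dp": [-0.017, -0.031, -0.003], "rotation": [0, 0, -6.4]}, {"grip": 1, "dp": [-0.0133, -0.0326, -0.003], "rotation": [0, 0, -6.4]}, {"grip": 1, "dp": [-0.0095, -0.034, -0.003], "rotation": [0, 0, -6.4]}, {"grip": 1, "dp": [0, 0, 0], "rotation": [0, 0, 0]}, {"grip": 1, "dp": [0, 0, 0], "rotation": [0, 0, 0]}]'

```text
time_s: 15.02
tool_pos: [0.4836, -0.0764, 0.1961]
tool_rot: [179.6, -0.2, -1.3]
force: [0.3, -1.1, 0.4]
grip_width: 0.0235
```

```bash
python3 - <<'E'
from h import *
rows([.4918,-.0875,.085],-3.6,2)
E
```

```text
t 15.0167 at [ 0.4836 -0.0764  0.1961] [179.62  -0.22  -1.29] w 0.023508749701745643 F [ 0.3 -1.1  0.4] n 2 rot/row [ 0.19 -0.11  1.15]
   [0.004, 0.0051, 0.0556]
   [0.0042, 0.0052, 0.0556]
```

Emit:
carry_out --plan '[{"grip": 1, "dp": [0.008, 0.0105, 0.02], "rotation": [0.4, -0.2, 2.3]}, {"grip": 1, "dp": [0, 0, 0.03], "rotation": [0, 0, 0]}, {"grip": 1, "dp": [0, 0, 0.035], "rotation": [0, 0, 0]}, {"grip": 1, "dp": [0, 0, 0.03], "rotation": [0, 0, 0]}, {"grip": 1, "dp": [0, 0, 0], "rotation": [0, 0, 0]}, {"grip": 1, "dp": [0, 0, 0], "rotation": [0, 0, 0]}]'

```text
time_s: 15.52
tool_pos: [0.4954, -0.0906, 0.0807]
tool_rot: [179.9, -0.5, -4.0]
force: [0.1, -0.1, 1.3]
grip_width: 0.0233
```

```bash
python3 - <<'E'
from h import *
rows([.4919,-.0873,.065],-3.6,1)
E
```

```text
t 15.5167 at [ 0.4954 -0.0906  0.0807] [179.89  -0.48  -4.03] w 0.02326600082162519 F [ 0.1 -0.1  1.3] n 1 rot/row [ 0.11 -0.48 -0.43]
   [-0.0038, -0.003, 0.0156]
```

Emit:
carry_out --plan '[{"grip": 1, "dp": [-0.0038, -0.003, 0.015], "rotation": [0.1, -0.5, -0.4]}, {"grip": 1, "dp": [0, 0, 0.005], "rotation": [0, 0, 0]}, {"grip": 1, "dp": [0, 0, 0], "rotation": [0, 0, 0]}, {"grip": 1, "dp": [0, 0, 0], "rotation": [0, 0, 0]}]'

```text
time_s: 15.85
tool_pos: [0.4942, -0.089, 0.0629]
tool_rot: [179.9, -0.2, -3.8]
force: [-0.3, 0.3, -1.0]
grip_width: 0.0232
```

```bash
python3 - <<'E'
from h import *
rows([.4919,-.0873,.045],-3.6,1)
E
```

```text
t 15.85 at [ 0.4942 -0.089   0.0629] [179.92  -0.22  -3.78] w 0.02321367889982788 F [-0.3  0.3 -1. ] n 1 rot/row [ 0.08 -0.22 -0.18]
   [-0.0025, -0.0015, 0.0179]
```

Emit:
carry_out --plan '[{"grip": 1, "dp": [-0.004, -0.0025, 0.01], "rotation": [0.1, -0.2, -0.2]}, {"grip": 1, "dp": [0, 0, 0], "rotation": [0, 0, 0]}, {"grip": 1, "dp": [0, 0, 0], "rotation": [0, 0, 0]}, {"grip": 1, "dp": [0, 0, 0], "rotation": [0, 0, 0]}]'

```text
time_s: 16.18
tool_pos: [0.492, -0.0862, 0.0544]
tool_rot: [180.0, -0.3, -3.6]
force: [-0.6, -0.0, -0.8]
grip_width: 0.0233
```

```bash
python3 - <<'E'
from h import *
rows([.4919,-.0873,.045],-3.6,1)
E
```

```text
t 16.1833 at [ 0.492  -0.0862  0.0544] [179.96  -0.26  -3.55] w 0.023309147783233508 F [-0.6 -0.  -0.8] n 1 rot/row [ 0.04 -0.26  0.05]
   [-0.0001, 0.0011, 0.0094]
```

Emit:
carry_out --plan '[{"grip": 1, "dp": [0, 0.0012, 0.008], "rotation": [0, -0.2, 0]}, {"grip": 1, "dp": [0, 0, 0.003], "rotation": [0, 0, 0]}, {"grip": 1, "dp": [0, 0, 0], "rotation": [0, 0, 0]}, {"grip": 1, "dp": [0, 0, 0], "rotation": [0, 0, 0]}]'

```text
time_s: 16.52
tool_pos: [0.4928, -0.088, 0.0444]
tool_rot: [179.9, -0.1, -3.6]
force: [-0.7, 0.4, 3.3]
grip_width: 0.0233
```

```bash
python3 - <<'E'
from h import *
rows([.4919,-.0873,.045],-3.6,1)
E
```

```text
t 16.5167 at [ 0.4928 -0.088   0.0444] [ 1.7989e+02 -1.1000e-01 -3.5600e+00] w 0.02330180226610476 F [-0.7  0.4  3.3] n 1 rot/row [ 0.11 -0.11  0.04]
   [-0.001, -0.0006, -0.0006]
```

Emit:
carry_out --plan '[{"grip": 0.7, "dp": [0, 0, 0], "rotation": [0, 0, 0]}, {"grip": 0.6, "dp": [0, 0, 0], "rotation": [0, 0, 0]}, {"grip": 0, "dp": [0, 0, 0], "rotation": [0, 0, 0]}, {"grip": 0, "dp": [0, 0, 0], "rotation": [0, 0, 0]}, {"grip": 0, "dp": [0, 0, 0], "rotation": [0, 0, 0]}, {"grip": 0, "dp": [0, 0, 0], "rotation": [0, 0, 0]}, {"grip": 0, "dp": [0, 0, 0], "rotation": [0, 0, 0]}, {"grip": 0, "dp": [0, 0, 0], "rotation": [0, 0, 0]}]'

```text
time_s: 17.18
tool_pos: [0.4927, -0.0881, 0.0432]
tool_rot: [179.9, -0.1, -3.6]
force: [0.4, -0.0, 0.5]
grip_width: 0.0648
```

Emit:
carry_out --plan '[{"grip": 0, "dp": [0, 0, -0.02], "rotation": [0, 0, 0]}, {"grip": 0, "dp": [0, 0, -0.04], "rotation": [0, 0, 0]}, {"grip": 0, "dp": [0, 0, -0.04], "rotation": [0, 0, 0]}, {"grip": 0, "dp": [0, 0, -0.04], "rotation": [0, 0, 0]}, {"grip": 0, "dp": [0, 0.04, 0], "rotation": [0, 0, 0]}, {"grip": 0, "dp": [0, 0, 0], "rotation": [0, 0, 0]}, {"grip": 0, "dp": [0, 0, 0], "rotation": [0, 0, 0]}, {"grip": 0, "dp": [0, 0, 0], "rotation": [0, 0, 0]}]'

```text
time_s: 17.85
tool_pos: [0.4892, -0.1288, 0.1896]
tool_rot: [179.9, 0.0, -3.4]
force: [-0.9, -0.8, -0.6]
grip_width: 0.0867
```

```bash
python3 - <<'E'
from h import *
env.read_camera('side')
p=env.camera_params('wrist');im=env.read_camera('wrist')
rows([.64,.12,.2],-44.5)
u,v=proj(p,[.4919,-.0884,.068]).astype(int);print(u,v)
crop=im[max(v-75,0):v+75,u-80:u+80];print(max(v-75,0),u-80);cv2.imwrite('pics/w7.png',cv2.resize(crop,None,fx=4,fy=4,interpolation=cv2.INTER_CUBIC)[:,:,::-1])
np.savez('w7.npz',p=[p])
E
```

```text
t 17.95 at [ 0.4891 -0.1272  0.189 ] [ 1.7993e+02  5.0000e-02 -3.3200e+00] w 0.08708369973402438 F [0.2 0.6 0.9] n 8 rot/row [0.01 0.   5.15]
   [0.017, -0.0319, -0.0014]
   [0.0141, -0.0333, -0.0014]
   [0.0111, -0.0345, -0.0014]
   [0.0079, -0.0353, -0.0014]
   [0.0047, -0.0359, -0.0014]
   [0.0015, -0.0362, -0.0014]
   [-0.0018, -0.0362, -0.0014]
   [-0.005, -0.0359, -0.0014]
280 159
84 200
```

View pics/w7.png

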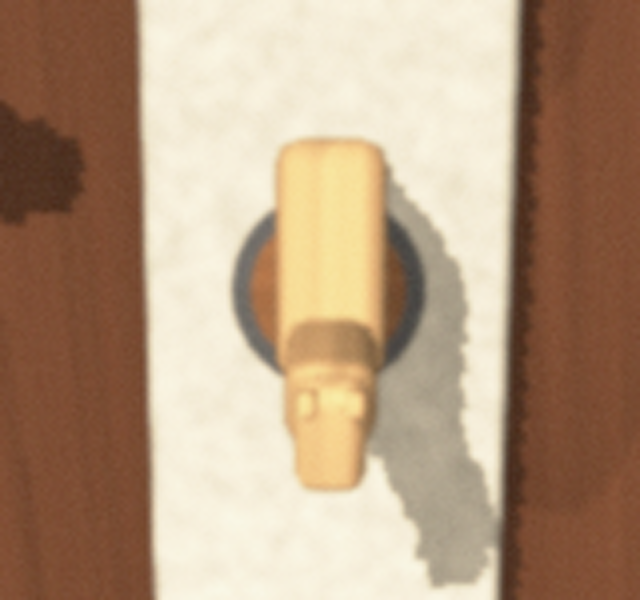

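```bash
python3 - <<'E'
from h import *
p=np.load('w7.npz',allow_pickle=True)['p'][0]
g=lambda x,y:(200+(x+.5)/4-.5,84+(y+.5)/4-.5)
print(ray(p,g(330,292),.018).round(4))
fit(p,.068,.034,[g(278,170),g(280,310)],[g(385,170),g(383,310)],g(331,140))
E
```

```text
[ 0.4929 -0.0908  0.018 ]
hdg [-93.  -93.5] width 0.0219 origin [ 0.4931 -0.0899  0.068 ]
```

Emit:
carry_out --plan '[{"grip": 0, "dp": [0.017, -0.032, -0.002], "rotation": [0, 0, 5.2]}, {"grip": 0, "dp": [0.014, -0.033, -0.002], "rotation": [0, 0, 5.2]}, {"grip": 0, "dp": [0.011, -0.0345, -0.002], "rotation": [0, 0, 5.2]}, {"grip": 0, "dp": [0.008, -0.035, -0.002], "rotation": [0, 0, 5.2]}, {"grip": 0, "dp": [0.005, -0.036, -0.002], "rotation": [0, 0, 5.2]}, {"grip": 0, "dp": [0.0015, -0.036, -0.002], "rotation": [0, 0, 5.2]}, {"grip": 0, "dp": [-0.002, -0.036, -0.002], "rotation": [0, 0, 5.2]}, {"grip": 0, "dp": [-0.005, -0.036, -0.002], "rotation": [0, 0, 5.2]}]'

```text
time_s: 18.62
tool_pos: [0.6422, 0.1195, 0.1942]
tool_rot: [179.0, 0.5, -47.5]
force: [-0.5, -1.2, 0.0]
grip_width: 0.0873
```

Emit:
carry_out --plan '[{"grip": 0, "dp": [0, 0, 0], "rotation": [0, 0, 0]}, {"grip": 0, "dp": [0, 0, 0], "rotation": [0, 0, 0]}, {"grip": 0, "dp": [0, 0, 0], "rotation": [0, 0, 0]}]'

```text
time_s: 18.87
tool_pos: [0.6411, 0.1345, 0.1894]
tool_rot: [179.1, 1.1, -46.7]
force: [0.0, 0.2, 0.1]
grip_width: 0.0872
```

```bash
python3 - <<'E'
from h import *
env.read_camera('side')
p=env.camera_params('wrist');im=env.read_camera('wrist');cv2.imwrite('pics/w8f.png',im[:,:,::-1])
rows([.65,.143,.1],-44.5)
u,v=proj(p,[.6506,.1432,.06]).astype(int);v=max(v,75);print(u,v)
cv2.imwrite('pics/w8.png',cv2.resize(im[v-75:v+75,u-80:u+80],None,fx=4,fy=4,interpolation=cv2.INTER_CUBIC)[:,:,::-1])
np.savez('w8.npz',p=[p],o=[u-80,v-75])
E
```

```text
t 18.9667 at [0.6411 0.1321 0.1897] [179.03   1.03 -46.84] w 0.08697617373393356 F [1.  0.2 0.3] n 3 rot/row [ 0.32  0.35 -0.78]
   [-0.0001, -0.0051, 0.0298]
   [-0.0002, -0.005, 0.0299]
   [-0.0003, -0.0048, 0.0299]
282 186
```

View pics/w8.png

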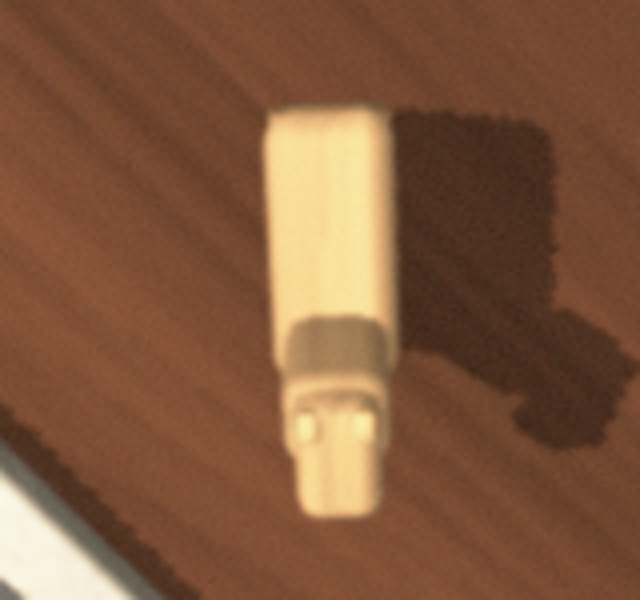

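Horse_b is 1 mm from its mark's centre and about 0.4° off the board. Horse_c shows clearly: tail edge at crop y≈108, flanks x≈266 and 391.

```bash
python3 - <<'E'
from h import *
z=np.load('w8.npz',allow_pickle=True);p=z['p'][0];o=z['o']
g=lambda x,y:(o[0]+(x+.5)/4-.5,o[1]+(y+.5)/4-.5)
q,f=fit(p,.060,.040,[g(266,135),g(276,330)],[g(391,135),g(394,330)],g(328,110))
for h in(.078,.086):
  n=ray(p,g(338,517),h);d=np.array([np.cos(np.radians(f)),np.sin(np.radians(f)),0]);print('nose along',((n-q)@d).round(4))
rows([q[0],q[1],.11],f+90,1)
E
```

```text
hdg [-134.2 -135. ] width 0.0265 origin [0.653  0.1423 0.06  ]
nose along 0.0446
nose along 0.0417
t 18.9667 at [0.6411 0.1321 0.1897] [179.03   1.03 -46.84] w 0.08697617373393356 F [1.  0.2 0.3] n 1 rot/row [ 0.95  1.05 -2.24]
   [0.0021, -0.017, 0.0794]
```

Emit:
carry_out --plan '[{"grip": 0, "dp": [0.002, -0.0165, 0.025], "rotation": [0.9, 1, -2.2]}, {"grip": 0, "dp": [0, 0, 0.03], "rotation": [0, 0, 0]}, {"grip": 0, "dp": [0, 0, 0.025], "rotation": [0, 0, 0]}, {"grip": 0, "dp": [0, 0, 0], "rotation": [0, 0, 0]}, {"grip": 0, "dp": [0, 0, 0], "rotation": [0, 0, 0]}]'

```text
time_s: 19.38
tool_pos: [0.6555, 0.1327, 0.1106]
tool_rot: [-180.0, -0.4, -45.0]
force: [0.1, 0.0, 1.0]
grip_width: 0.0868
```

```bash
python3 - <<'E'
from h import *
rows([.6525,.1425,.033],-44.5,1)
E
```

```text
t 19.3833 at [0.6555 0.1327 0.1106] [-179.98   -0.44  -45.04] w 0.08677698118043592 F [0.1 0.  1. ] n 1 rot/row [-0.02 -0.44 -0.54]
   [-0.0097, -0.0048, 0.0775]
```

Emit:
carry_out --plan '[{"grip": 0, "dp": [-0.0097, -0.0048, 0.02], "rotation": [0, -0.4, -0.5]}, {"grip": 0, "dp": [0, 0, 0.03], "rotation": [0, 0, 0]}, {"grip": 0, "dp": [0, 0, 0.005], "rotation": [0, 0, 0]}, {"grip": 0, "dp": [0, 0, 0], "rotation": [0, 0, 0]}, {"grip": 0, "dp": [0, 0, 0], "rotation": [0, 0, 0]}]'

```text
time_s: 19.8
tool_pos: [0.657, 0.1371, 0.064]
tool_rot: [-179.6, -0.5, -45.0]
force: [-0.2, -0.5, 0.3]
grip_width: 0.087
```

```bash
python3 - <<'E'
from h import *
rows([.6525,.1425,.033],-44.5,1)
E
```

```text
t 19.8 at [0.657  0.1371 0.064 ] [-179.61   -0.55  -44.99] w 0.08703633603328789 F [-0.2 -0.5  0.3] n 1 rot/row [-0.38 -0.55 -0.49]
   [-0.0073, -0.0004, 0.0309]
```

Emit:
carry_out --plan '[{"grip": 0, "dp": [-0.005, 0, 0.018], "rotation": [-0.2, -0.5, -0.5]}, {"grip": 0, "dp": [-0.005, 0, 0.015], "rotation": [-0.2, 0, 0]}, {"grip": 0, "dp": [0, 0, 0], "rotation": [0, 0, 0]}, {"grip": 0, "dp": [0, 0, 0], "rotation": [0, 0, 0]}]'

```text
time_s: 20.13
tool_pos: [0.6538, 0.1442, 0.0351]
tool_rot: [-179.6, -0.4, -44.6]
force: [0.0, -0.9, 0.6]
grip_width: 0.087
```

```bash
python3 - <<'E'
from h import *
rows([.6525,.1425,.033],-44.5,1)
E
```

```text
t 20.1333 at [0.6538 0.1442 0.0351] [-179.63   -0.36  -44.58] w 0.08703189357270517 F [ 0.  -0.9  0.6] n 1 rot/row [-0.37 -0.36 -0.08]
   [0.0002, 0.0022, 0.0021]
```

Emit:
carry_out --plan '[{"grip": 0.3, "dp": [0, 0.002, 0.002], "rotation": [-0.4, -0.4, 0]}, {"grip": 0.6, "dp": [0, 0, 0], "rotation": [0, 0, 0]}, {"grip": 0.7, "dp": [0, 0, 0], "rotation": [0, 0, 0]}, {"grip": 0.8, "dp": [0, 0, 0], "rotation": [0, 0, 0]}, {"grip": 0.85, "dp": [0, 0, 0], "rotation": [0, 0, 0]}, {"grip": 0.9, "dp": [0, 0, 0], "rotation": [0, 0, 0]}, {"grip": 1, "dp": [0, 0, 0], "rotation": [0, 0, 0]}]' --force 10

```text
time_s: 20.72
tool_pos: [0.6534, 0.1432, 0.0346]
tool_rot: [-180.0, 0.0, -44.6]
force: [0.1, 0.3, 0.3]
grip_width: 0.0485
```

Emit:
carry_out --plan '[{"grip": 1, "dp": [0, 0, 0], "rotation": [0, 0, 0]}, {"grip": 1, "dp": [0, 0, 0], "rotation": [0, 0, 0]}, {"grip": 1, "dp": [0, 0, 0], "rotation": [0, 0, 0]}, {"grip": 1, "dp": [0, 0, 0], "rotation": [0, 0, 0]}, {"grip": 1, "dp": [0, 0, 0], "rotation": [0, 0, 0]}]'

```text
time_s: 21.13
tool_pos: [0.6535, 0.1433, 0.035]
tool_rot: [-180.0, -0.0, -44.6]
force: [-0.0, -0.4, -0.2]
grip_width: 0.0279
```

```bash
python3 - <<'E'
from h import *
o=env.get_obs();d=np.array([.6527,.1424])-o['tool_pos'][:2];f=np.radians(-134.5);print('origin along',d@[np.cos(f),np.sin(f)])
rows([.4996,.029,.15],-3.6)
E
```

```text
origin along 0.001164776475899594
t 21.1333 at [0.6535 0.1433 0.035 ] [-1.7995e+02 -1.0000e-02 -4.4560e+01] w 0.027948286598151625 F [-0.  -0.4 -0.2] n 7 rot/row [-0.01 -0.   -5.85]
   [-0.0042, 0.027, -0.0165]
   [-0.0069, 0.0265, -0.0165]
   [-0.0096, 0.0256, -0.0165]
   [-0.0122, 0.0245, -0.0164]
   [-0.0146, 0.0232, -0.0164]
   [-0.0169, 0.0215, -0.0164]
   [-0.019, 0.0197, -0.0164]
```

Emit:
carry_out --plan '[{"grip": 1, "dp": [0, 0, -0.02], "rotation": [0, 0, 0]}, {"grip": 1, "dp": [0, 0, -0.035], "rotation": [0, 0, 0]}, {"grip": 1, "dp": [0, 0, -0.03], "rotation": [0, 0, 0]}, {"grip": 1, "dp": [-0.004, 0.027, -0.01], "rotation": [0, 0, -5.85]}, {"grip": 1, "dp": [-0.007, 0.0265, 0], "rotation": [0, 0, -5.85]}, {"grip": 1, "dp": [-0.0096, 0.0256, 0], "rotation": [0, 0, -5.85]}, {"grip": 1, "dp": [-0.012, 0.0245, 0], "rotation": [0, 0, -5.85]}, {"grip": 1, "dp": [-0.0146, 0.023, 0], "rotation": [0, 0, -5.85]}]'

```text
time_s: 21.8
tool_pos: [0.5427, 0.0639, 0.1322]
tool_rot: [-179.8, 0.1, -13.7]
force: [-0.7, -0.7, 0.3]
grip_width: 0.0282
```

Emit:
carry_out --plan '[{"grip": 1, "dp": [-0.017, 0.0215, 0], "rotation": [0, 0, -5.85]}, {"grip": 1, "dp": [-0.015, 0.015, 0], "rotation": [0, 0, -5.85]}, {"grip": 1, "dp": [0, 0, 0], "rotation": [0, 0, 0]}, {"grip": 1, "dp": [0, 0, 0], "rotation": [0, 0, 0]}, {"grip": 1, "dp": [0, 0, 0], "rotation": [0, 0, 0]}]'

```text
time_s: 22.22
tool_pos: [0.4978, 0.0276, 0.1317]
tool_rot: [179.9, 0.1, -1.6]
force: [0.5, 1.0, -0.7]
grip_width: 0.028
```

```bash
python3 - <<'E'
from h import *
rows([.4997,.030,.09],-3.6,2)
E
```

```text
t 22.2167 at [0.4978 0.0276 0.1317] [ 1.7988e+02  1.1000e-01 -1.5700e+00] w 0.02804615261728099 F [ 0.5  1.  -0.7] n 2 rot/row [0.06 0.06 1.02]
   [0.001, -0.0013, 0.0208]
   [0.0009, -0.0013, 0.0208]
```

Emit:
carry_out --plan '[{"grip": 1, "dp": [0.001, -0.0013, 0.02], "rotation": [0.1, 0.1, 2]}, {"grip": 1, "dp": [0.001, -0.0013, 0.022], "rotation": [0, 0, 0]}, {"grip": 1, "dp": [0, 0, 0.01], "rotation": [0, 0, 0]}, {"grip": 1, "dp": [0, 0, 0], "rotation": [0, 0, 0]}, {"grip": 1, "dp": [0, 0, 0], "rotation": [0, 0, 0]}, {"grip": 1, "dp": [0, 0, 0], "rotation": [0, 0, 0]}]'

```text
time_s: 22.72
tool_pos: [0.5053, 0.0352, 0.0801]
tool_rot: [-179.8, -0.3, -3.6]
force: [0.3, 0.6, -0.9]
grip_width: 0.028
```

```bash
python3 - <<'E'
from h import *
rows([.4997,.030,.065],-3.6,1)
E
```

```text
t 22.7167 at [0.5053 0.0352 0.0801] [-179.77   -0.29   -3.62] w 0.027988452192449786 F [ 0.3  0.6 -0.9] n 1 rot/row [-0.23 -0.29 -0.02]
   [-0.0054, 0.0056, 0.015]
```

Emit:
carry_out --plan '[{"grip": 1, "dp": [-0.0055, 0.0056, 0.012], "rotation": [-0.2, -0.3, 0]}, {"grip": 1, "dp": [0, 0, 0], "rotation": [0, 0, 0]}, {"grip": 1, "dp": [0, 0, 0], "rotation": [0, 0, 0]}, {"grip": 1, "dp": [0, 0, 0], "rotation": [0, 0, 0]}]'

```text
time_s: 23.05
tool_pos: [0.5008, 0.0299, 0.069]
tool_rot: [-180.0, -0.2, -3.6]
force: [-0.4, -0.6, 0.4]
grip_width: 0.0281
```

```bash
python3 - <<'E'
from h import *
rows([.4997,.030,.0535],-3.6,1)
E
```

```text
t 23.05 at [0.5008 0.0299 0.069 ] [-1.7999e+02 -1.5000e-01 -3.6200e+00] w 0.02814124424597404 F [-0.4 -0.6  0.4] n 1 rot/row [-0.01 -0.15 -0.02]
   [-0.0011, -0.0001, 0.0155]
```

Emit:
carry_out --plan '[{"grip": 1, "dp": [-0.002, 0, 0.01], "rotation": [0, -0.1, 0]}, {"grip": 1, "dp": [0, 0, 0.005], "rotation": [0, 0, 0]}, {"grip": 1, "dp": [0, 0, 0], "rotation": [0, 0, 0]}, {"grip": 1, "dp": [0, 0, 0], "rotation": [0, 0, 0]}, {"grip": 1, "dp": [0, 0, 0], "rotation": [0, 0, 0]}]'

```text
time_s: 23.47
tool_pos: [0.499, 0.0296, 0.053]
tool_rot: [180.0, -0.1, -3.7]
force: [-0.2, -0.1, 0.3]
grip_width: 0.0284
```

```bash
python3 - <<'E'
from h import *
rows([.4997,.030,.053],-3.6,1)
E
```

```text
t 23.4667 at [0.499  0.0296 0.053 ] [ 1.80e+02 -1.10e-01 -3.66e+00] w 0.028393473110906575 F [-0.2 -0.1  0.3] n 1 rot/row [ 0.   -0.11 -0.06]
   [0.0007, -0.0004, -0.0]
```

Emit:
carry_out --plan '[{"grip": 1, "dp": [0.0007, -0.0004, 0.001], "rotation": [0, 0, 0]}, {"grip": 1, "dp": [0, 0, 0], "rotation": [0, 0, 0]}, {"grip": 0.6, "dp": [0, 0, 0], "rotation": [0, 0, 0]}, {"grip": 0.5, "dp": [0, 0, 0], "rotation": [0, 0, 0]}, {"grip": 0, "dp": [0, 0, 0], "rotation": [0, 0, 0]}, {"grip": 0, "dp": [0, 0, 0], "rotation": [0, 0, 0]}, {"grip": 0, "dp": [0, 0, 0], "rotation": [0, 0, 0]}, {"grip": 0, "dp": [0, 0, 0], "rotation": [0, 0, 0]}]'

```text
time_s: 24.13
tool_pos: [0.5003, 0.0299, 0.0537]
tool_rot: [179.9, -0.1, -3.7]
force: [0.8, -0.3, -0.1]
grip_width: 0.0599
```

Emit:
carry_out --plan '[{"grip": 0, "dp": [0, 0, 0], "rotation": [0, 0, 0]}, {"grip": 0, "dp": [0, 0, -0.02], "rotation": [0, 0, 0]}, {"grip": 0, "dp": [0, 0, -0.04], "rotation": [0, 0, 0]}, {"grip": 0, "dp": [0, 0, -0.04], "rotation": [0, 0, 0]}, {"grip": 0, "dp": [0, 0, -0.04], "rotation": [0, 0, 0]}, {"grip": 0, "dp": [0, 0.04, 0], "rotation": [0, 0, 0]}, {"grip": 0, "dp": [0, 0, 0], "rotation": [0, 0, 0]}, {"grip": 0, "dp": [0, 0, 0], "rotation": [0, 0, 0]}]'

```text
time_s: 24.8
tool_pos: [0.4966, -0.0097, 0.1997]
tool_rot: [179.9, -0.0, -3.4]
force: [-0.3, 0.6, 0.6]
grip_width: 0.087
```

```bash
python3 - <<'E'
from h import *
env.read_camera('side')
p=env.camera_params('wrist');im=env.read_camera('wrist')
rows([.52,.38,.23],-90.)
print(np.round(env.get_obs()['qpos'],1))
u,v=proj(p,[.4997,.029,.078]).astype(int);v=max(v,75);print(u,v)
cv2.imwrite('pics/w9.png',cv2.resize(im[v-75:v+75,u-80:u+80],None,fx=4,fy=4,interpolation=cv2.INTER_CUBIC)[:,:,::-1])
np.savez('w9.npz',p=[p],o=[u-80,v-75])
E
```

```text
t 24.9 at [ 0.4954 -0.0109  0.198 ] [ 1.7988e+02  1.7000e-01 -3.4400e+00] w 0.08670564007469446 F [-0.3 -0.2 -1.5] n 13 rot/row [0.02 0.   6.66]
   [0.0001, -0.0301, -0.0025]
   [-0.0034, -0.0299, -0.0025]
   [-0.0069, -0.0293, -0.0025]
   [-0.0102, -0.0283, -0.0025]
   [-0.0134, -0.027, -0.0025]
   [-0.0165, -0.0252, -0.0025]
   [-0.0193, -0.0231, -0.0025]
   [-0.0218, -0.0208, -0.0025]
   [-0.0241, -0.0181, -0.0025]
   [-0.026, -0.0152, -0.0025]
   [-0.0276, -0.012, -0.0025]
   [-0.0288, -0.0088, -0.0025]
   [-0.0296, -0.0054, -0.0025]
[ 33.1   2.1 -35.5 105.3   1.4  73.2  -6.2]
282 157
```

View pics/w9.png

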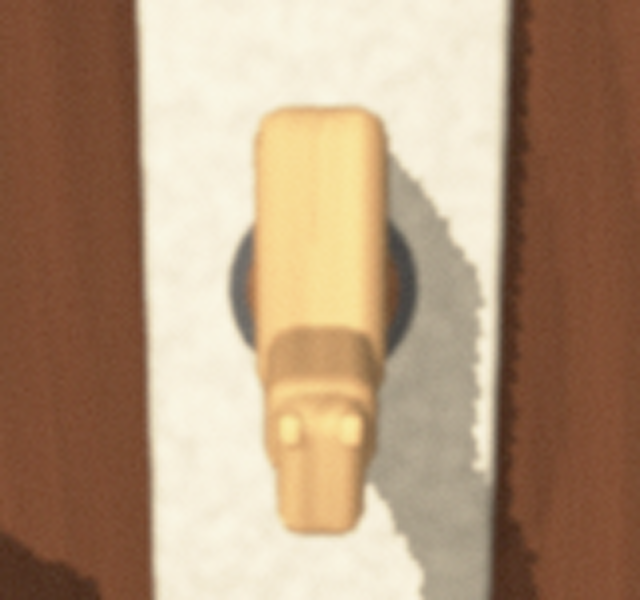

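```bash
python3 - <<'E'
from h import *
z=np.load('w9.npz',allow_pickle=True);p=z['p'][0];o=z['o']
g=lambda x,y:(o[0]+(x+.5)/4-.5,o[1]+(y+.5)/4-.5)
print(ray(p,g(324,288.5),.018).round(4))
fit(p,.078,.040,[g(256,140),g(258.5,320)],[g(387,140),g(385,320)],g(322,107))
rows([.56,.4145,.23],88,14)
E
```

```text
[0.5002 0.0272 0.018 ]
hdg [-93.2 -93.3] width 0.0265 origin [0.4996 0.0282 0.078 ]
t 24.9 at [ 0.4954 -0.0109  0.198 ] [ 1.7988e+02  1.7000e-01 -3.4400e+00] w 0.08670564007469446 F [-0.3 -0.2 -1.5] n 14 rot/row [0.02 0.   6.33]
   [0.0028, -0.0306, -0.0024]
   [-0.0006, -0.0307, -0.0023]
   [-0.004, -0.0305, -0.0023]
   [-0.0073, -0.0298, -0.0023]
   [-0.0106, -0.0289, -0.0023]
   [-0.0137, -0.0275, -0.0023]
   [-0.0166, -0.0258, -0.0023]
   [-0.0194, -0.0238, -0.0023]
   [-0.0219, -0.0216, -0.0023]
   [-0.0241, -0.019, -0.0023]
   [-0.0261, -0.0163, -0.0023]
   [-0.0277, -0.0133, -0.0023]
   [-0.029, -0.0101, -0.0023]
   [-0.03, -0.0069, -0.0023]
```

Horse_c is about 1 mm from its mark's centre and aligned. Now horse_d, turning the jaw to +88° so that joint 7 stays within range.

Emit:
carry_out --plan '[{"grip": 0, "dp": [0.0028, -0.0306, -0.003], "rotation": [0, 0, -6.55]}, {"grip": 0, "dp": [0.0062, -0.03, -0.003], "rotation": [0, 0, -6.55]}, {"grip": 0, "dp": [0.0097, -0.029, -0.003], "rotation": [0, 0, -6.55]}, {"grip": 0, "dp": [0.013, -0.028, -0.003], "rotation": [0, 0, -6.55]}, {"grip": 0, "dp": [0.016, -0.026, -0.003], "rotation": [0, 0, -6.55]}, {"grip": 0, "dp": [0.019, -0.024, -0.003], "rotation": [0, 0, -6.55]}, {"grip": 0, "dp": [0.0216, -0.022, -0.003], "rotation": [0, 0, -6.55]}, {"grip": 0, "dp": [0.024, -0.019, -0.003], "rotation": [0, 0, -6.55]}]'

```text
time_s: 25.57
tool_pos: [0.5262, 0.2343, 0.212]
tool_rot: [-179.4, 1.0, 50.6]
force: [1.0, -0.5, 0.1]
grip_width: 0.0872
```

Emit:
carry_out --plan '[{"grip": 0, "dp": [0.026, -0.0165, -0.003], "rotation": [0, 0, -6.55]}, {"grip": 0, "dp": [0.0277, -0.0134, -0.003], "rotation": [0, 0, -6.55]}, {"grip": 0, "dp": [0.029, -0.01, -0.003], "rotation": [0, 0, -6.55]}, {"grip": 0, "dp": [0.03, -0.007, -0.003], "rotation": [0, 0, -6.55]}, {"grip": 0, "dp": [0.0306, -0.003, -0.003], "rotation": [0, 0, -6.55]}, {"grip": 0, "dp": [0.0307, 0, -0.003], "rotation": [0, 0, -6.55]}, {"grip": 0, "dp": [0, 0, 0], "rotation": [0, 0, 0]}, {"grip": 0, "dp": [0, 0, 0], "rotation": [0, 0, 0]}]'

```text
time_s: 26.23
tool_pos: [0.5357, 0.4377, 0.216]
tool_rot: [-177.6, 0.3, 93.1]
force: [1.1, 0.0, 0.7]
grip_width: 0.0873
```

```bash
python3 - <<'E'
from h import *
env.read_camera('side')
p=env.camera_params('wrist');im=env.read_camera('wrist');cv2.imwrite('pics/w10f.png',im[:,:,::-1])
rows([.5311,.4145,.15],90.)
print(np.round(env.get_obs()['qpos'],1))
u,v=proj(p,[.5311,.4145,.072]).astype(int);print(u,v);v=max(v,75)
cv2.imwrite('pics/w10.png',cv2.resize(im[v-75:v+75,u-80:u+80],None,fx=4,fy=4,interpolation=cv2.INTER_CUBIC)[:,:,::-1])
np.savez('w10.npz',p=[p],o=[u-80,v-75])
E
```

```text
t 26.3333 at [0.5356 0.4365 0.2163] [-177.67    0.34   93.01] w 0.08708658282581545 F [ 0.3 -0.2 -0.4] n 2 rot/row [-1.16  0.2   1.5 ]
   [-0.0107, -0.0015, 0.0333]
   [-0.0109, -0.0019, 0.0332]
[ -5.9  35.2 -54.9  73.3  26.5  86.9  35.3]
257 201
```

View pics/w10.png

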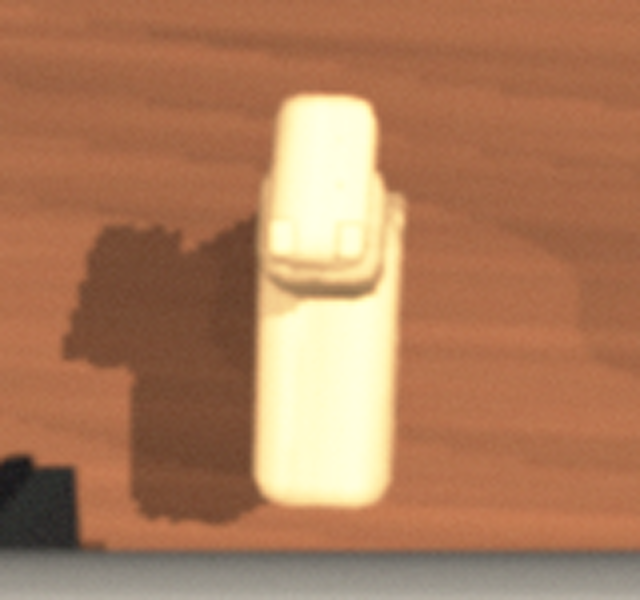

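```bash
python3 - <<'E'
from h import *
z=np.load('w10.npz',allow_pickle=True);p=z['p'][0];o=z['o']
g=lambda x,y:(o[0]+(x+.5)/4-.5,o[1]+(y+.5)/4-.5)
R,t=np.array(p['R']),np.array(p['t']);print('cam',(-R.T@t).round(3))
q,f=fit(p,.072,.048,[g(254,470),g(257,310)],[g(390,470),g(394,310)],g(322,505))
d=np.array([np.cos(np.radians(f)),np.sin(np.radians(f)),0])
for h in(.09,.1): print('nose',((ray(p,g(328,95),h)-q)@d).round(4))
rows([q[0],q[1],.15],f-90,1)
E
```

```text
cam [0.476 0.435 0.381]
hdg [-179.3 -178.4] width 0.0325 origin [0.5324 0.4149 0.072 ]
nose 0.0494
nose 0.0497
t 26.3333 at [0.5356 0.4365 0.2163] [-177.67    0.34   93.01] w 0.08708658282581545 F [ 0.3 -0.2 -0.4] n 1 rot/row [-2.33  0.37  1.84]
   [-0.021, -0.0016, 0.0666]
```

Emit:
carry_out --plan '[{"grip": 0, "dp": [-0.021, -0.001, 0.02], "rotation": [-2.3, 0.3, 2]}, {"grip": 0, "dp": [0, 0, 0.03], "rotation": [0, 0, 0]}, {"grip": 0, "dp": [0, 0, 0.02], "rotation": [0, 0, 0]}, {"grip": 0, "dp": [0, 0, 0], "rotation": [0, 0, 0]}, {"grip": 0, "dp": [0, 0, 0], "rotation": [0, 0, 0]}, {"grip": 0, "dp": [0, 0, 0], "rotation": [0, 0, 0]}]'

```text
time_s: 26.83
tool_pos: [0.5374, 0.406, 0.1448]
tool_rot: [179.8, 0.4, 90.2]
force: [-0.1, 0.7, 0.6]
grip_width: 0.0871
```

```bash
python3 - <<'E'
from h import *
rows([.536,.4148,.048],90.8,1)
E
```

```text
t 26.8333 at [0.5374 0.406  0.1448] [179.75   0.41  90.17] w 0.08710792867885664 F [-0.1  0.7  0.6] n 1 rot/row [ 0.24  0.41 -0.63]
   [0.0094, -0.0018, 0.0967]
```

Emit:
carry_out --plan '[{"grip": 0, "dp": [0.0094, -0.0018, 0.02], "rotation": [0.2, 0.4, -0.6]}, {"grip": 0, "dp": [0, 0, 0], "rotation": [0, 0, 0]}, {"grip": 0, "dp": [0, 0, 0.025], "rotation": [0, 0, 0]}, {"grip": 0, "dp": [0, 0, 0.02], "rotation": [0, 0, 0]}, {"grip": 0, "dp": [0, 0, 0], "rotation": [0, 0, 0]}, {"grip": 0, "dp": [0, 0, 0], "rotation": [0, 0, 0]}]'

```text
time_s: 27.33
tool_pos: [0.5427, 0.4173, 0.0909]
tool_rot: [179.2, -0.4, 90.4]
force: [-0.8, -0.4, 0.5]
grip_width: 0.0874
```

```bash
python3 - <<'E'
from h import *
rows([.536,.4148,.048],90.8,1)
E
```

```text
t 27.3333 at [0.5427 0.4173 0.0909] [179.19  -0.43  90.38] w 0.0873885512362003 F [-0.8 -0.4  0.5] n 1 rot/row [ 0.82 -0.43 -0.42]
   [-0.0028, -0.0073, 0.0427]
```

Emit:
carry_out --plan '[{"grip": 0, "dp": [-0.0028, -0.0075, 0.015], "rotation": [0.8, -0.4, -0.4]}, {"grip": 0, "dp": [0, 0, 0.02], "rotation": [0, 0, 0]}, {"grip": 0, "dp": [0, 0, 0], "rotation": [0, 0, 0]}, {"grip": 0, "dp": [0, 0, 0], "rotation": [0, 0, 0]}]'

```text
time_s: 27.67
tool_pos: [0.5372, 0.4164, 0.0608]
tool_rot: [179.7, -0.2, 90.7]
force: [0.3, 1.0, 1.3]
grip_width: 0.087
```

```bash
python3 - <<'E'
from h import *
rows([.536,.4148,.048],90.8,1)
E
```

```text
t 27.6667 at [0.5372 0.4164 0.0608] [179.71  -0.23  90.75] w 0.08697196924192424 F [0.3 1.  1.3] n 1 rot/row [ 0.29 -0.23 -0.05]
   [-0.0016, -0.0013, 0.0128]
```

Emit:
carry_out --plan '[{"grip": 0, "dp": [-0.0016, -0.0013, 0.012], "rotation": [0.3, -0.2, 0]}, {"grip": 0, "dp": [0, 0, 0], "rotation": [0, 0, 0]}, {"grip": 0, "dp": [0, 0, 0], "rotation": [0, 0, 0]}]'

```text
time_s: 27.92
tool_pos: [0.5365, 0.4156, 0.0505]
tool_rot: [179.9, -0.1, 90.8]
force: [1.0, 0.5, -0.0]
grip_width: 0.087
```

```bash
python3 - <<'E'
from h import *
rows([.536,.4148,.048],90.8,1)
E
```

```text
t 27.9167 at [0.5365 0.4156 0.0505] [ 1.7993e+02 -1.0000e-01  9.0750e+01] w 0.08696068076549451 F [ 1.   0.5 -0. ] n 1 rot/row [ 0.07 -0.1  -0.05]
   [-0.0008, -0.0005, 0.0025]
```

Emit:
carry_out --plan '[{"grip": 0.3, "dp": [-0.0008, -0.0005, 0.0025], "rotation": [0, 0, 0]}, {"grip": 0.5, "dp": [0, 0, 0], "rotation": [0, 0, 0]}, {"grip": 0.6, "dp": [0, 0, 0], "rotation": [0, 0, 0]}, {"grip": 0.7, "dp": [0, 0, 0], "rotation": [0, 0, 0]}, {"grip": 0.8, "dp": [0, 0, 0], "rotation": [0, 0, 0]}, {"grip": 0.9, "dp": [0, 0, 0], "rotation": [0, 0, 0]}, {"grip": 1, "dp": [0, 0, 0], "rotation": [0, 0, 0]}]' --force 12

```text
time_s: 28.5
tool_pos: [0.5366, 0.4153, 0.0496]
tool_rot: [179.8, -0.2, 90.7]
force: [0.1, 0.1, -0.3]
grip_width: 0.0482
```

Emit:
carry_out --plan '[{"grip": 1, "dp": [0, 0, 0], "rotation": [0, 0, 0]}, {"grip": 1, "dp": [0, 0, 0], "rotation": [0, 0, 0]}, {"grip": 1, "dp": [0, 0, 0], "rotation": [0, 0, 0]}, {"grip": 1, "dp": [0, 0, 0], "rotation": [0, 0, 0]}]'

```text
time_s: 28.83
tool_pos: [0.5367, 0.4154, 0.0497]
tool_rot: [179.8, -0.2, 90.7]
force: [-0.6, 0.2, -0.1]
grip_width: 0.0334
```

```bash
python3 - <<'E'
from h import *
o=env.get_obs();print('origin along nose',o['tool_pos'][0]-.532)
# forced 94.4 deg turn back to -3.6
n=14;d=(np.array([.507,.1425])-o['tool_pos'][:2])/n
print(o['tool_pos'],o['grip_width'])
for i in range(n):
    y=np.radians(90.8-6.74*i);print(round(d[0]*np.cos(y)+d[1]*np.sin(y),4),round(d[0]*np.sin(y)-d[1]*np.cos(y),4))
E
```

```text
origin along nose 0.004717946401516571
[0.53671795 0.41540477 0.04970749] 0.03340602437196996
-0.0195 -0.0024
-0.0196 -0.0001
-0.0195 0.0022
-0.0191 0.0045
-0.0184 0.0067
-0.0175 0.0088
-0.0164 0.0108
-0.015 0.0126
-0.0134 0.0143
-0.0116 0.0158
-0.0097 0.017
-0.0076 0.0181
-0.0054 0.0188
-0.0032 0.0193
```

Emit:
carry_out --plan '[{"grip": 1, "dp": [0, 0, -0.02], "rotation": [0, 0, 0]}, {"grip": 1, "dp": [0, 0, -0.035], "rotation": [0, 0, 0]}, {"grip": 1, "dp": [0, 0, -0.04], "rotation": [0, 0, 0]}, {"grip": 1, "dp": [0, 0, -0.015], "rotation": [0, 0, 0]}, {"grip": 1, "dp": [-0.0195, -0.0024, -0.005], "rotation": [0, 0, 6.7]}, {"grip": 1, "dp": [-0.0196, 0, 0], "rotation": [0, 0, 6.7]}, {"grip": 1, "dp": [-0.0195, 0.0022, 0], "rotation": [0, 0, 6.7]}, {"grip": 1, "dp": [-0.019, 0.0045, 0], "rotation": [0, 0, 6.7]}]'

```text
time_s: 29.5
tool_pos: [0.5236, 0.3399, 0.1672]
tool_rot: [-179.7, -0.2, 63.4]
force: [-0.7, 0.1, -0.8]
grip_width: 0.0339
```

Emit:
carry_out --plan '[{"grip": 1, "dp": [-0.0184, 0.0067, 0], "rotation": [0, 0, 6.7]}, {"grip": 1, "dp": [-0.0175, 0.0088, 0], "rotation": [0, 0, 6.7]}, {"grip": 1, "dp": [-0.0164, 0.0108, 0], "rotation": [0, 0, 6.7]}, {"grip": 1, "dp": [-0.015, 0.0126, 0], "rotation": [0, 0, 6.7]}, {"grip": 1, "dp": [-0.0134, 0.0143, 0], "rotation": [0, 0, 6.7]}, {"grip": 1, "dp": [-0.0116, 0.0158, 0], "rotation": [0, 0, 6.7]}, {"grip": 1, "dp": [0, 0, 0], "rotation": [0, 0, 0]}, {"grip": 1, "dp": [0, 0, 0], "rotation": [0, 0, 0]}]'

```text
time_s: 30.17
tool_pos: [0.5061, 0.2122, 0.1659]
tool_rot: [-179.9, 0.2, 20.7]
force: [0.0, -0.4, -0.1]
grip_width: 0.0335
```

```bash
python3 - <<'E'
from h import *
print(env.get_obs()['grip_width'])
rows([.5063,.1416,.15],-3.6)
E
```

```text
0.033548859242341966
t 30.1667 at [0.5061 0.2122 0.1659] [-1.7988e+02  1.6000e-01  2.0660e+01] w 0.033548859242341966 F [ 0.  -0.4 -0.1] n 4 rot/row [-0.02  0.05  6.06]
   [-0.0062, 0.0165, 0.004]
   [-0.0044, 0.0171, 0.004]
   [-0.0026, 0.0175, 0.004]
   [-0.0007, 0.0176, 0.004]
```

Emit:
carry_out --plan '[{"grip": 1, "dp": [-0.0062, 0.0165, 0.004], "rotation": [0, 0, 6.1]}, {"grip": 1, "dp": [-0.0044, 0.017, 0.004], "rotation": [0, 0, 6.1]}, {"grip": 1, "dp": [-0.0026, 0.0175, 0.004], "rotation": [0, 0, 6.1]}, {"grip": 1, "dp": [-0.0007, 0.0176, 0.004], "rotation": [0, 0, 6.1]}, {"grip": 1, "dp": [0, 0, 0], "rotation": [0, 0, 0]}, {"grip": 1, "dp": [0, 0, 0], "rotation": [0, 0, 0]}]'

```text
time_s: 30.67
tool_pos: [0.5053, 0.1466, 0.1494]
tool_rot: [-179.7, 0.2, -3.7]
force: [0.2, 0.7, 0.2]
grip_width: 0.0335
```

```bash
python3 - <<'E'
from h import *
rows([.5063,.1416,.095],-3.6,2)
E
```

```text
t 30.6667 at [0.5053 0.1466 0.1494] [-1.797e+02  1.700e-01 -3.710e+00] w 0.03345504577539522 F [0.2 0.7 0.2] n 2 rot/row [-0.15  0.09 -0.06]
   [0.0007, 0.0026, 0.0272]
   [0.0007, 0.0025, 0.0272]
```

Emit:
carry_out --plan '[{"grip": 1, "dp": [0.001, 0.005, 0.022], "rotation": [-0.3, 0.1, 0]}, {"grip": 1, "dp": [0, 0, 0.025], "rotation": [0, 0, 0]}, {"grip": 1, "dp": [0, 0, 0], "rotation": [0, 0, 0]}, {"grip": 1, "dp": [0, 0, 0], "rotation": [0, 0, 0]}, {"grip": 1, "dp": [0, 0, 0], "rotation": [0, 0, 0]}]'

```text
time_s: 31.08
tool_pos: [0.5073, 0.1504, 0.1041]
tool_rot: [-179.7, -0.1, -2.5]
force: [-0.0, 0.9, 0.5]
grip_width: 0.0334
```

```bash
python3 - <<'E'
from h import *
rows([.5063,.1416,.080],-3.6,1)
E
```

```text
t 31.0833 at [0.5073 0.1504 0.1041] [-1.797e+02 -1.300e-01 -2.490e+00] w 0.03341573430285527 F [-0.   0.9  0.5] n 1 rot/row [-0.31 -0.13  1.11]
   [-0.0006, 0.009, 0.024]
```

Emit:
carry_out --plan '[{"grip": 1, "dp": [-0.001, 0.01, 0.02], "rotation": [-0.3, -0.1, 1.2]}, {"grip": 1, "dp": [0, 0, 0], "rotation": [0, 0, 0]}, {"grip": 1, "dp": [0, 0, 0], "rotation": [0, 0, 0]}, {"grip": 1, "dp": [0, 0, 0], "rotation": [0, 0, 0]}]'

```text
time_s: 31.42
tool_pos: [0.5089, 0.1452, 0.0894]
tool_rot: [-179.8, -0.4, -3.3]
force: [0.8, -0.3, -1.1]
grip_width: 0.0338
```

```bash
python3 - <<'E'
from h import *
rows([.5063,.1416,.068],-3.6,1)
E
```

```text
t 31.4167 at [0.5089 0.1452 0.0894] [-179.78   -0.43   -3.29] w 0.033800929133732 F [ 0.8 -0.3 -1.1] n 1 rot/row [-0.22 -0.43  0.32]
   [-0.0025, 0.0038, 0.0214]
```

Emit:
carry_out --plan '[{"grip": 1, "dp": [-0.003, 0.005, 0.012], "rotation": [-0.2, -0.4, 0.4]}, {"grip": 1, "dp": [0, 0, 0], "rotation": [0, 0, 0]}, {"grip": 1, "dp": [0, 0, 0], "rotation": [0, 0, 0]}, {"grip": 1, "dp": [0, 0, 0], "rotation": [0, 0, 0]}]'

```text
time_s: 31.75
tool_pos: [0.5075, 0.1417, 0.0796]
tool_rot: [-179.9, -0.3, -3.6]
force: [0.2, -1.5, -1.5]
grip_width: 0.0338
```

```bash
python3 - <<'E'
from h import *
rows([.5063,.1416,.068],-3.6,1)
E
```

```text
t 31.75 at [0.5075 0.1417 0.0796] [-179.91   -0.28   -3.6 ] w 0.03379509788767576 F [ 0.2 -1.5 -1.5] n 1 rot/row [-0.09 -0.28 -0.  ]
   [-0.0012, 0.0002, 0.0116]
```

Emit:
carry_out --plan '[{"grip": 1, "dp": [-0.0015, 0, 0.007], "rotation": [-0.1, -0.3, 0]}, {"grip": 1, "dp": [0, 0, 0], "rotation": [0, 0, 0]}, {"grip": 1, "dp": [0, 0, 0.004], "rotation": [0, 0, 0]}, {"grip": 1, "dp": [0, 0, 0], "rotation": [0, 0, 0]}, {"grip": 1, "dp": [0, 0, 0], "rotation": [0, 0, 0]}]'

```text
time_s: 32.17
tool_pos: [0.5061, 0.1421, 0.0678]
tool_rot: [180.0, 0.0, -3.6]
force: [-0.1, -0.7, -0.9]
grip_width: 0.0332
```

```bash
python3 - <<'E'
from h import *
rows([.5063,.1416,.068],-3.6,1)
E
```

```text
t 32.1667 at [0.5061 0.1421 0.0678] [ 1.80e+02  3.00e-02 -3.59e+00] w 0.03318120632589536 F [-0.1 -0.7 -0.9] n 1 rot/row [0.   0.03 0.01]
   [0.0002, 0.0005, -0.0002]
```

Emit:
carry_out --plan '[{"grip": 1, "dp": [0, 0.0005, 0.0008], "rotation": [0, 0, 0]}, {"grip": 1, "dp": [0, 0, 0], "rotation": [0, 0, 0]}, {"grip": 0.55, "dp": [0, 0, 0], "rotation": [0, 0, 0]}, {"grip": 0.4, "dp": [0, 0, 0], "rotation": [0, 0, 0]}, {"grip": 0, "dp": [0, 0, 0], "rotation": [0, 0, 0]}, {"grip": 0, "dp": [0, 0, 0], "rotation": [0, 0, 0]}, {"grip": 0, "dp": [0, 0, 0], "rotation": [0, 0, 0]}, {"grip": 0, "dp": [0, 0, 0], "rotation": [0, 0, 0]}]'

```text
time_s: 32.83
tool_pos: [0.507, 0.142, 0.068]
tool_rot: [-180.0, -0.1, -3.6]
force: [-0.5, 0.1, -0.3]
grip_width: 0.0644
```

Emit:
carry_out --plan '[{"grip": 0, "dp": [0, 0, 0], "rotation": [0, 0, 0]}, {"grip": 0, "dp": [0, 0, -0.02], "rotation": [0, 0, 0]}, {"grip": 0, "dp": [0, 0, -0.04], "rotation": [0, 0, 0]}, {"grip": 0, "dp": [0, 0, -0.04], "rotation": [0, 0, 0]}, {"grip": 0, "dp": [0, 0, -0.04], "rotation": [0, 0, 0]}, {"grip": 0, "dp": [0, 0.04, -0.01], "rotation": [0, 0, 0]}, {"grip": 0, "dp": [0, 0, 0], "rotation": [0, 0, 0]}, {"grip": 0, "dp": [0, 0, 0], "rotation": [0, 0, 0]}]'

```text
time_s: 33.5
tool_pos: [0.5029, 0.1016, 0.2239]
tool_rot: [180.0, 0.1, -3.3]
force: [0.4, 1.0, -0.3]
grip_width: 0.0871
```

```bash
python3 - <<'E'
from h import *
im=env.read_camera('side');cv2.imwrite('pics/s_end.png',im[130:310,200:440,::-1].repeat(3,0).repeat(3,1))
p=env.camera_params('wrist');im=env.read_camera('wrist')
rows([.5063,.10,.23],-3.6)
u,v=proj(p,[.5063,.147,.09]).astype(int);print(u,v);v=max(v,75)
cv2.imwrite('pics/w11.png',cv2.resize(im[v-75:v+75,u-80:u+80],None,fx=4,fy=4,interpolation=cv2.INTER_CUBIC)[:,:,::-1])
np.savez('w11.npz',p=[p],o=[u-80,v-75])
E
```

```text
t 33.6 at [0.5024 0.1003 0.2223] [179.89   0.25  -3.38] w 0.08724131284128316 F [-0.8  0.2 -0.4] n 1 rot/row [0.11 0.25 0.22]
   [0.0039, 0.0001, -0.0077]
281 148
```

View pics/w11.png

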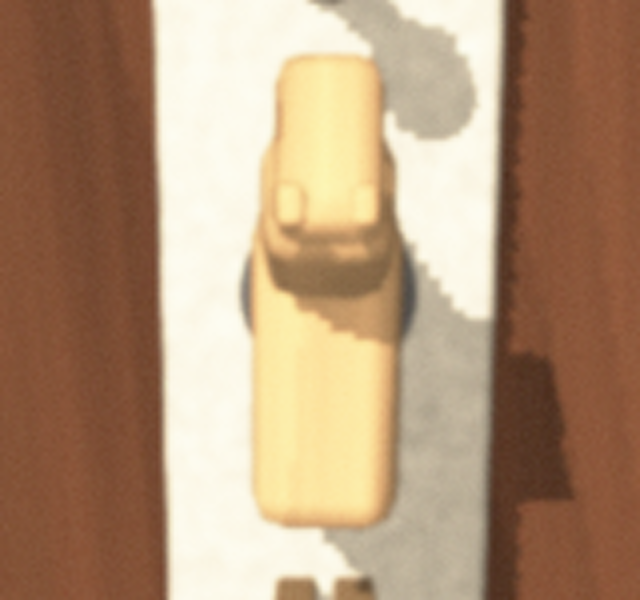

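View pics/s_end.png

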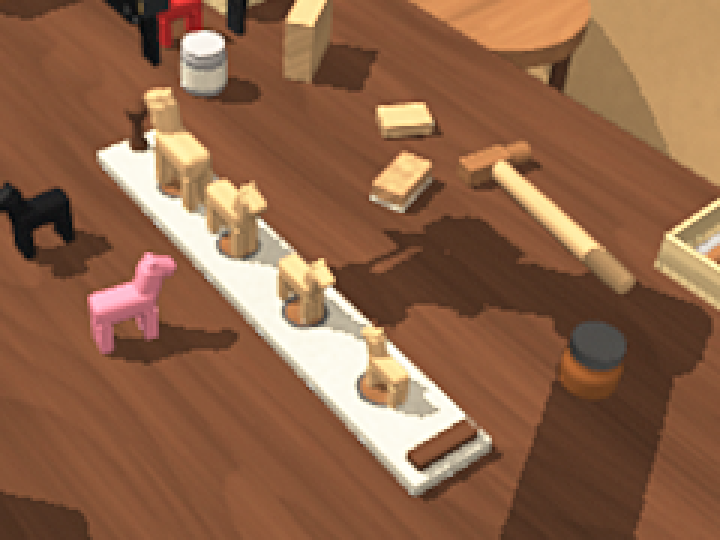

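All four stand in order, d by the post down to a at the bar. In the wrist crop, horse_d's ring centre is about (327,290), its flanks are at 253 and 398 and its tail at y=526.

```bash
python3 - <<'E'
from h import *
z=np.load('w11.npz',allow_pickle=True);p=z['p'][0];o=z['o']
g=lambda x,y:(o[0]+(x+.5)/4-.5,o[1]+(y+.5)/4-.5)
print(ray(p,g(327,289),.018).round(4))
fit(p,.090,.048,[g(253,490),g(254.5,350)],[g(396.5,490),g(399,350)],g(325,524))
E
```

```text
[0.5072 0.1462 0.018 ]
hdg [85.3 86.4] width 0.0321 origin [0.5071 0.146  0.09  ]
```

Horse_d is 0.2 mm from its mark's centre. I'll raise the arm a little, let it come to rest, and hand in.

Emit:
carry_out --plan '[{"grip": 0, "dp": [0, 0, -0.03], "rotation": [0, 0, 0]}, {"grip": 0, "dp": [0, 0, -0.02], "rotation": [0, 0, 0]}, {"grip": 0, "dp": [0, 0, 0], "rotation": [0, 0, 0]}, {"grip": 0, "dp": [0, 0, 0], "rotation": [0, 0, 0]}, {"grip": 0, "dp": [0, 0, 0], "rotation": [0, 0, 0]}, {"grip": 0, "dp": [0, 0, 0], "rotation": [0, 0, 0]}]'

```text
time_s: 34.1
tool_pos: [0.4984, 0.1022, 0.2657]
tool_rot: [179.8, 1.1, -3.1]
force: [-0.2, 0.2, 0.3]
grip_width: 0.087
```

```bash
python3 -c "
from cell import env
print(env.sign_off())"
```

```text
the job is handed in; nothing more can be done
None
```

The four pale horses stand released on the board in order of size from the post: d, c, b, a. I handed the job in at 34 s on the robot's clock.

**Last checks:** wrist views taken after each release put every horse within about 1.2 mm of its mark's centre. Headings were within about 1.5° of the board line. The final side view shows all four upright, with nothing knocked over.

**What disagreed:**
- **Mark positions:** the top and wrist cameras differed by 1 to 2.5 mm.
- **Horse_b's first fix:** the two cameras differed by about 6 mm, because I took its dark rear face for the trunk edge. I settled on a value between the two, and it measured about 1 mm off after placing.
- **First carry:** with horse_a the last joint reached its limit, so I turned it the other way round. It still lines up with the board.

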